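# Unstopper the tubes and shut the warmer

### The job

The tubes in the warmer have to be warmed open. Work every stopper out by rocking it to and fro as you lift, so that its tube stays down in its well, and put the stoppers in the steel dish; then swing the clear hood fully shut over the bare tubes. Leave the timer and the purple carton where they are.

Things in the scene. Friction and masses are not known exactly. Their poses are not given: they have to be found in the camera images.
- warmer: tube warmer, fixed: white block 150 deep (its x) x 212 wide (its y) x 75 mm high, clear hinged hood at the rear. Origin: centre of its underside; x points from its front to its rear, z up. Four glass tubes (rim 31 mm across) stand in a row at x = -35, y = -75, -25, 25, 75 mm (tube_1 to tube_4), rims 98 mm above its underside. Three or all four carry a stopper.
- hood (a joint): the warmer's hood (clear plastic, 140 x 204 x 50 mm), rad: 0 = shut down on the warmer; 1.5 to 1.65 = open, standing up behind the tubes, at the start. Stiff friction hinge: it stays where it is left; moving it takes 2 to 5 N at the bar. Shut, it clears the bare tubes but not a stopper.
- hood_bar (a point): middle of the hood's blue grip bar: round, 10 mm thick, 108 mm long along the warmer's y, on two posts 100 mm apart that hold it 42 mm clear of the hood's front edge, so that fingers can straddle it. With the hood open it is the topmost part (about 250 mm up); it travels on a 186 mm arc about the hinge.
- hood_hinge (a point): middle of the hood's hinge line, along the warmer's y (70 mm behind the warmer's middle, 76 mm above the table). With the hood shut the bar lies 182 mm ahead of (warmer -x) and 40 mm above this line.
- dish: shallow open steel dish, 150 (its x) x 120 (its y) x 22 mm high, walls and floor 4 mm, loose, 0.45 kg. Origin: centre of its underside, z up.
- stopper_1_center (a point): orange stopper in tube_1, if present: 56 mm long, 25 g; tapered plug 20 mm long (17 to 21 mm thick), collar 28 mm across, 4 mm thick, then a round ribbed finger grip 20 mm across, 32 mm long. This point: on its axis, 28 mm from either end; its z axis points from plug to grip. Seated, this point is 8 mm above the tube's rim and the grip 4 to 36 mm above the rim.
- tube_1 (a joint): how far tube_1 has risen out of its well, m (0 = fully down). About 5 N hold it down. Sprung pads front and rear in its mouth (about 5 mm below the rim) pinch the plug: a straight pull drags the tube up too. Rocking the stopper to front and rear about its plug by 0.2 rad each way, raising it 2 to 3 mm a swing, walks it out; it is free once raised 15 mm.
- stopper_2_center (a point): orange stopper that starts in tube_2, if present; as stopper_1.
- tube_2 (a joint): how far tube_2 has risen out of its well, m; as tube_1
- stopper_3_center (a point): orange stopper that starts in tube_3, if present; as stopper_1.
- tube_3 (a joint): how far tube_3 has risen out of its well, m; as tube_1
- stopper_4_center (a point): orange stopper that starts in tube_4, if present; as stopper_1.
- tube_4 (a joint): how far tube_4 has risen out of its well, m; as tube_1
- timer: bystander: round white clockwork timer with a red knob, 68 x 68 x 46 mm; origin at its underside
- lancets: bystander: purple and white carton, 86 x 54 x 40 mm; origin at its underside

How it is judged:
On the way, in this order (a step that is already met when the one before it is completed fails the run):
1. every stopper is out of its tube and in the dish, let go, all tubes down in their wells (x of stopper_1_center in the frame of dish between -0.075 and 0.075 m and y of stopper_1_center in the frame of dish between -0.06 and 0.06 m and z of each of stopper_1_center, stopper_2_center, stopper_3_center, stopper_4_center in the frame of dish below 0.05 m and height (world z) of each of stopper_1_center, stopper_2_center, stopper_3_center, stopper_4_center below 0.06 m and x of stopper_2_center in the frame of dish between -0.075 and 0.075 m and y of stopper_2_center in the frame of dish between -0.06 and 0.06 m and x of stopper_3_center in the frame of dish between -0.075 and 0.075 m and y of stopper_3_center in the frame of dish between -0.06 and 0.06 m and x of stopper_4_center in the frame of dish between -0.075 and 0.075 m and y of stopper_4_center in the frame of dish between -0.06 and 0.06 m and linear speed of each of stopper_1, stopper_2, stopper_3, stopper_4 below 0.03 m/s and not (contact force between stopper_1 and the fingers above 0.05 N) and not (contact force between stopper_2 and the fingers above 0.05 N) and not (contact force between stopper_3 and the fingers above 0.05 N) and not (contact force between stopper_4 and the fingers above 0.05 N) and value of joint each of tube_1, tube_2, tube_3, tube_4 below 0.004 m), for 0.2 s.
2. the hood is swung shut (value of joint hood below 0.06 rad), for 0.2 s.
At the end, for the whole second after the job is handed in: every stopper present is at rest in the dish, let go (its middle within the dish's outline and less than 50 mm above the dish's underside), all tubes are down in their wells (within 4 mm) and the hood is shut (within 0.06 rad) (all of step 1 and value of joint hood below 0.06 rad); the robot touches nothing.
It fails at once if a tube is dragged up out of its well by more than 20 mm (value of joint any of tube_1, tube_2, tube_3, tube_4 above 0.02 m).
It fails at once if the timer or the carton is pushed more than 40 mm from its place (distance of any of timer, lancets from where it was at the start of the episode above 0.04 m).
Of stopper_1, stopper_2, stopper_3, stopper_4 only 3 to 4 are there at a start; the rules pass over those that are not, and their reading is None.
At some moment in a run one of dish may be knocked a few centimetres aside while the robot is not near it.
Once in a run the grip may slacken for a moment while it holds something.
It also fails if it takes over 208 s, if anything falls off the work surface, if the arm or the gripper's body presses on something with over 40 N, if the wrist force passes 120 N, or if a joint passes its speed limit or range.

### The arm

A 6-joint arm with a two-finger parallel gripper is mounted at the origin on a cart in front of the work surface, level with it; the furniture and walls round the work are solid. World frame = base frame: x ahead of the robot, y to its left, z up, the work surface at z = 0. Lengths are in m, angles in rad, forces in N, time in s.
With the tool pointing down it reaches from about 0.35 to 1 m from the base axis. Payload 7.1 kg.
Tool frame: the origin (TCP) lies at the very end of the fingers, on their centre line; the grasp point (between the pads) lies 19 mm behind it; z points along the fingers, x is the direction in which the jaws open and shut, and the axes are right-handed (so a half turn about z gives the same grasp; the last joint's range is limited). The gripper opens to 85 mm and grips with 20 to 120 N. Pads are 22 mm wide; open, the fingers measure 114 mm over their backs; the gripper's body (76 mm by 85 mm) begins 54 mm behind the grasp point. The pads swing forward as they close: fully open they stand 13 mm farther back than shut.
Start: joints at [1.172, 0.423, 1.63, -0, 1.089, -0.019], TCP at [0.232, 0.58, 0.231] pointing down, gripper open.
Joint ranges: [-3, 3], [-0.9, 2.11], [0.09, 2.58], [-1.31, 4.45], [0.11, 2.69], [-2.54, 2.54]. Speed limits (rad/s): [2.39, 2.39, 3.01, 3.14, 3.14, 3.14].

### API

Orientations are given as a unit quaternion [x, y, z, w].
In Python, from bench import get_obs, camera, job_done gives the robot as it stands.
- The arm moves only by the tool carry_out, never from a script. Its argument "series" is a list of rows, each a list of 5 numbers: the shift along the world's x, y, z in cm, then the turn about the world's z in rad, then the finger opening in cm, from 0 to 8.54. In form: [[dx, dy, dz, yaw, fingers], ...]. A call has 1 to 8 rows; each row is the pose to reach, as a shift and turn from the pose commanded when the call began; what a row does not reach only later rows make up. A row lasts 1/12 s, in which the tool goes at most 41.7 mm and 7.16 degrees, less where a joint would pass 70% of its speed; a pose out of reach is approached as far as the arm can. A call with a gripper value outside its range is refused whole. The fingers move at their own pace and stop on an object; "grip_force" is the grip in N (left out, the last holds). Time passes only in rows, so rows that repeat a pose let the fingers close. It gives the time, the measured TCP pose, the force and the opening at its end, in the units of the state.
- get_obs(): the state, without advancing time (a new reading comes with each control period).
- camera(name): name is "scene" or "side" or "wrist"; returns a dict with "pixels" (400x640x3 uint8, red, green, blue), "fx", "fy", "cx", "cy" (pixels), "T" (4x4, takes a point from camera to world coordinates). Camera axes: x right, y up, looking along -z (the intrinsics and any distortion apply to the point x, -y, -z); pixel columns grow to the right and rows downward; lengths in m; the calibration is good to about 2 mm. The wrist camera is an equidistant fisheye: a pixel r from the principal point sees the ray r / f radians off the axis. A picture is of the moment at which its call begins. There is no depth.
- job_done(): hands the job in, once; it reports no verdict.
The state is a dict: "time_s": time; "qpos": joint angles; "dq": joint speeds; "joint_torque": joint torques, N m; "eef_pos": TCP position; "tcp_rot": TCP orientation; "wrist_force": force on the tool from outside, world axes, zero at the start; "torque": the same for the moment, N m; "opening": finger opening in m.
Only numpy, scipy, OpenCV 4.12 (cv2) and the standard library are available. Lean on these libraries where they do the work, as an engineer would, in place of code of your own. Each camera call takes 0.05 s, during which the arm holds its last target.

## Working session

There is one attempt and no reset: what is moved stays moved. The work goes in short steps, Python scripts to look and compute and a tool call to move; the robot and the scene stay as the last step left them, time stands still between calls to the robot, and variables do not carry over. Pictures are saved under pics/ and viewed, and the job is handed in when it is done.

Besides the shell and the picture viewer there is one more tool, called in YAML: its name, and indented under it one key for each argument. carry_out: Moves the arm, as the interface text tells. Its arguments: {"type":"object","properties":{"series":{"type":"array","items":{"type":"array","items":{"type":"number"}}},"grip_force":{"type":"number"}},"required":["series"]}

```bash
ls; mkdir -p pics; python3 - <<'E'
from bench import get_obs,camera
import cv2
o=get_obs();print(o)
for n in ["scene","side","wrist"]:
    c=camera(n);cv2.imwrite(f"pics/{n}0.png",c["pixels"][:,:,::-1]);print(n,c["fx"],c["fy"],c["cx"],c["cy"],c["T"],[k for k in c])
E
```

```text
pics
{'time_s': 0.0, 'qpos': array([ 1.17201085e+00,  4.23881881e-01,  1.63073801e+00, -1.34036743e-05,
        1.08858019e+00, -1.89934806e-02]), 'dq': array([ 5.10848725e-04, -1.95265464e-03, -7.92543374e-04, -1.36938539e-04,
        3.23733969e-03, -4.12995682e-05]), 'joint_torque': array([ 1.74743363e-03, -5.57385063e+01, -2.81744027e+01,  1.01049187e-05,
        7.24339581e-03, -1.82447150e-05]), 'eef_pos': array([0.23145793, 0.5799458 , 0.2305012 ]), 'tcp_rot': array([ 8.27864913e-01,  5.60926947e-01, -6.70571965e-04,  4.43078450e-04]), 'wrist_force': array([ 0.72143091, -0.70566838, -0.08968272]), 'torque': array([-0.01035021,  0.034003  ,  0.02195023]), 'opening': 0.08579216311513352}
scene 462.25597775214 462.25597775214 315.21819719452407 205.414249511002 [[ 0.56124114 -0.71661717  0.41408721  0.96628454]
 [ 0.82763219  0.48244448 -0.28683145 -0.17423515]
 [ 0.00577425  0.50369351  0.86386313  0.97838913]
 [ 0.          0.          0.          1.        ]] ['pixels', 'fx', 'fy', 'cx', 'cy', 'T']
side 475.64708805299176 475.64708805299176 314.9422846841879 198.2224190637589 [[ 0.8371297   0.20115068 -0.50867698 -0.0996884 ]
 [-0.54696357  0.31918447 -0.77391997 -0.81237201]
 [ 0.00668727  0.92609917  0.37722089  0.5598415 ]
 [ 0.          0.          0.          1.        ]] ['pixels', 'fx', 'fy', 'cx', 'cy', 'T']
wrist 309.70691628693146 309.70691628693146 323.4038398203879 199.07621237205532 [[ 0.37051246 -0.89770225 -0.23843487  0.17182282]
 [ 0.92882613  0.35765542  0.096771    0.6050048 ]
 [-0.00159402 -0.2573194   0.96632509  0.37420335]
 [ 0.          0.          0.          1.        ]] ['pixels', 'fx', 'fy', 'cx', 'cy', 'T']
```

View pics/scene0.png

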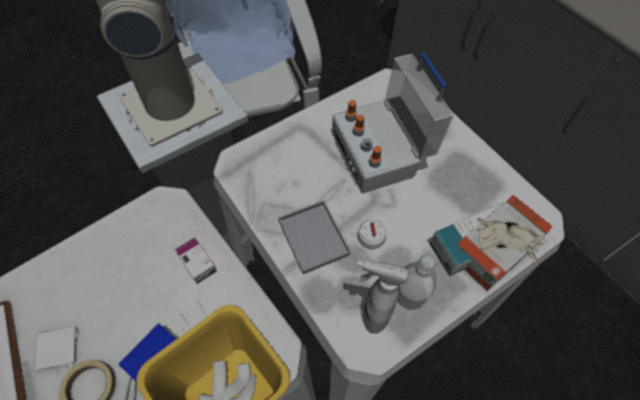

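View pics/side0.png

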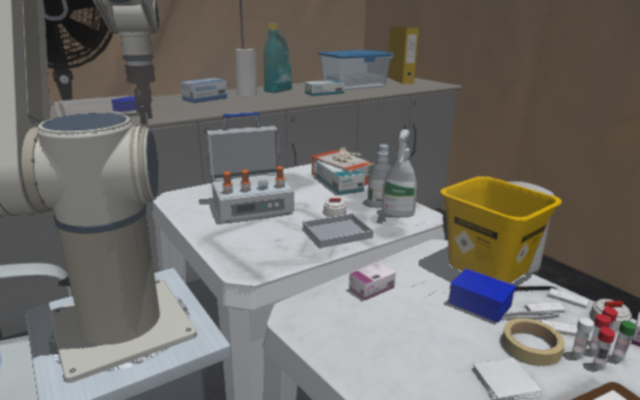

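View pics/wrist0.png

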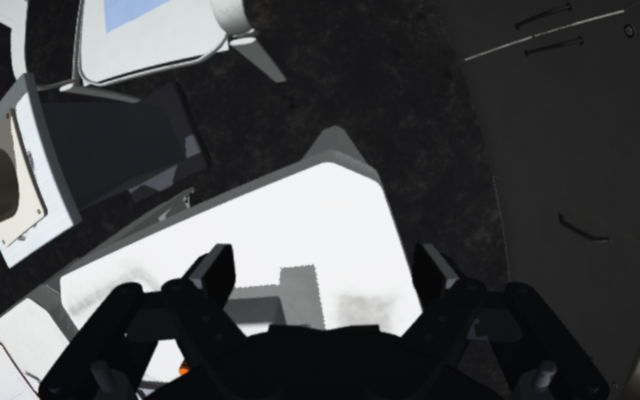

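Scene view: three orange stoppers (about 352,105; 360,124; 377,155), one bare tube (366,144), the dish (315,237), the timer (372,232), and the blue bar (431,70). The carton is at (196,258), on another table.

```bash
cat > h.py <<'E'
import numpy as np,cv2
from bench import get_obs,camera
def ray(c,u,v):
    d=np.array([(u-c["cx"])/c["fx"],-(v-c["cy"])/c["fy"],-1.]);T=np.array(c["T"]);d=T[:3,:3]@d
    return T[:3,3],d/np.linalg.norm(d)
def plane(c,u,v,z):
    o,d=ray(c,u,v);return o+d*(z-o[2])/d[2]
def tri(r1,r2):
    A=[];b=[];M=np.zeros((3,3));y=np.zeros(3)
    for o,d in(r1,r2):
        P=np.eye(3)-np.outer(d,d);M+=P;y+=P@o
    p=np.linalg.solve(M,y);return p,[np.linalg.norm((np.eye(3)-np.outer(d,d))@(p-o)) for o,d in(r1,r2)]
def proj(c,p):
    T=np.array(c["T"]);q=T[:3,:3].T@(np.array(p)-T[:3,3]);return c["cx"]+c["fx"]*q[0]/-q[2],c["cy"]-c["fy"]*q[1]/-q[2]
def mask(c,kind):
    hsv=cv2.cvtColor(c["pixels"],cv2.COLOR_RGB2HSV)
    r={'orange':((3,150,90),(18,255,255)),'blue':((105,130,60),(125,255,255)),'red':((170,120,60),(180,255,255))}[kind]
    return cv2.inRange(hsv,*map(np.array,r))
def blobs(c,kind,amin=8):
    n,l,s,ce=cv2.connectedComponentsWithStats(mask(c,kind))
    return [(s[i].tolist(),ce[i].round(1).tolist()) for i in range(1,n) if s[i,4]>=amin]
def save(c,name,roi=None,k=1):
    p=c["pixels"][:,:,::-1]
    if roi: p=p[roi[1]:roi[3],roi[0]:roi[2]]
    cv2.imwrite("pics/"+name,cv2.resize(p,None,fx=k,fy=k,interpolation=cv2.INTER_CUBIC))
E
python3 - <<'E'
from h import *
s=camera("scene");d=camera("side")
for n,c in(("sc",s),("si",d)):
    for k in("orange","blue"): print(n,k,blobs(c,k))
save(s,"s1.png",(260,30,480,290),3) if 0 else save(s,"s1.png",(320,40,480,200),4)
save(d,"d1.png",(190,90,390,250),4)
save(s,"s2.png",(250,180,410,290),4)
E
```

```text
sc orange [([350, 101, 5, 6, 25], [352.0, 103.4]), ([347, 111, 8, 5, 20], [350.6, 113.2]), ([357, 116, 6, 5, 28], [359.7, 118.0]), ([355, 126, 8, 4, 21], [358.4, 127.7]), ([374, 147, 7, 6, 31], [376.9, 149.6]), ([372, 157, 8, 5, 22], [375.5, 159.5]), ([508, 196, 43, 36, 368], [529.9, 214.2]), ([460, 238, 37, 34, 382], [477.3, 254.1]), ([495, 270, 10, 9, 31], [499.7, 274.5])]
sc blue [([421, 52, 26, 35, 190], [433.4, 69.5]), ([120, 324, 55, 56, 1129], [146.0, 349.7])]
si orange [([329, 151, 7, 2, 9], [332.1, 151.6]), ([348, 164, 17, 5, 23], [356.3, 165.9]), ([278, 167, 4, 3, 9], [279.4, 167.7]), ([243, 170, 5, 3, 11], [244.7, 171.2]), ([224, 172, 6, 3, 14], [226.5, 173.0]), ([278, 178, 5, 2, 8], [279.6, 178.4])]
si blue [([114, 97, 21, 5, 55], [124.8, 99.2]), ([224, 113, 34, 4, 51], [241.8, 114.1]), ([450, 269, 66, 52, 2207], [481.6, 294.2])]
```

View pics/s1.png

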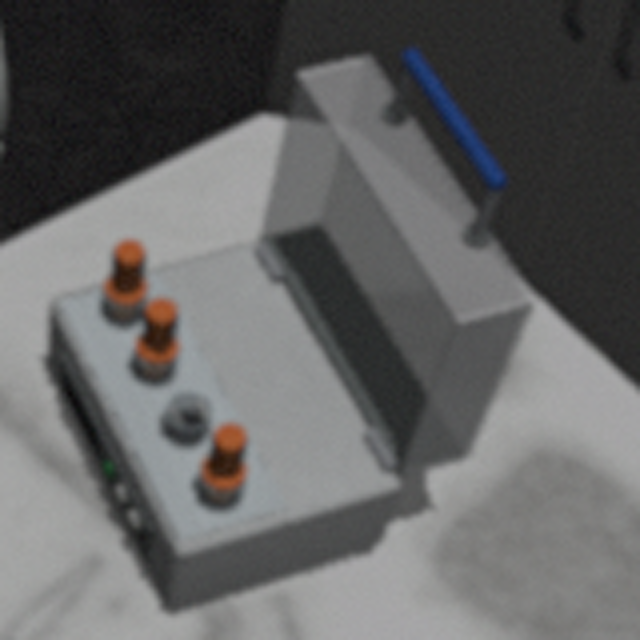

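View pics/d1.png

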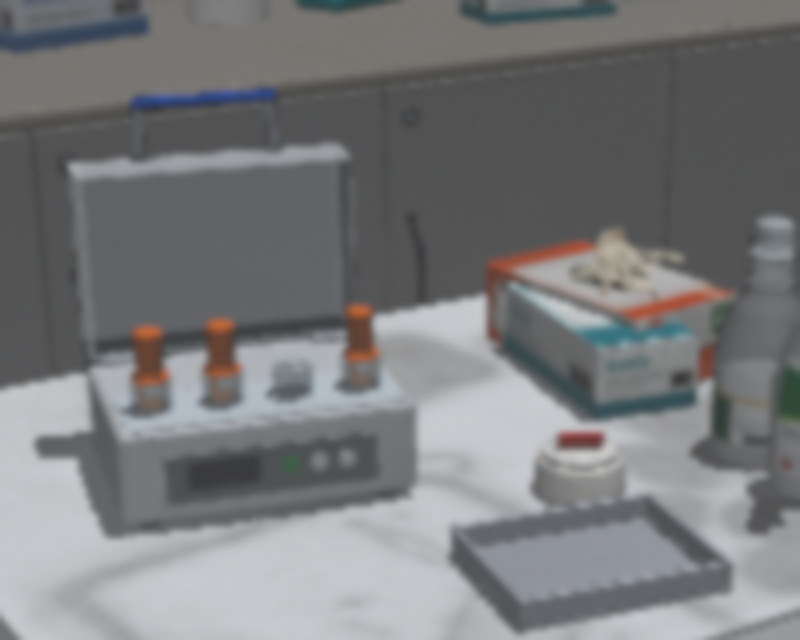

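View pics/s2.png

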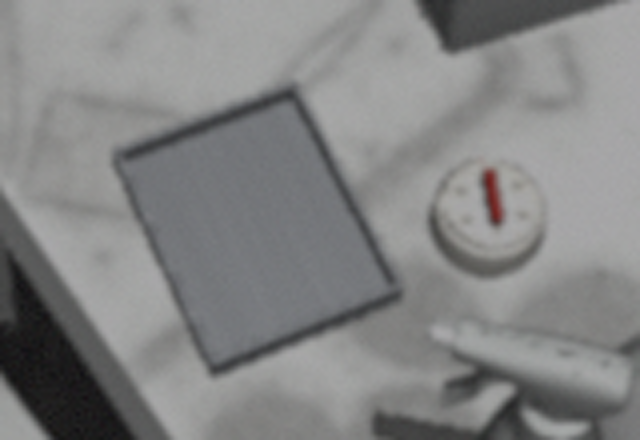

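```bash
python3 - <<'E'
from h import *
np.set_printoptions(precision=4,suppress=True)
s=camera("scene");d=camera("side")
T=[plane(s,*p,.134) for p in((352.2,102.2),(360.2,117.2),(377.5,148.5))];print(np.array(T))
for a in((T[1]-T[0]),(T[2]-T[1]),T[2]-T[0]):print(np.linalg.norm(a),np.degrees(np.arctan2(a[1],a[0])))
# triangulate tops, side tops: crop (148,329),(220,323),(360,308)
for p,q in(((352.2,102.2),(148,329)),((360.2,117.2),(220,323)),((377.5,148.5),(360,309))):
    print(tri(ray(s,*p),ray(d,190+q[0]/4,90+q[1]/4)))
b=[]
for p,q in(((423,53),(135,101)),((444.7,85.5),(274,95))):
    r=tri(ray(s,*p),ray(d,190+q[0]/4,90+q[1]/4));print('bar',r);b.append(r[0])
print((b[0]+b[1])/2,np.linalg.norm(b[1]-b[0]))
D=np.array([plane(s,*p,.022) for p in((279,218),(323.2,201.8),(350,253.5),(303,273))])
print(D,D.mean(0),[np.linalg.norm(D[i]-D[(i+1)%4]) for i in range(4)],[np.degrees(np.arctan2(*(D[(i+1)%4]-D[i])[1::-1])) for i in range(4)])
print('timer',plane(s,250+488/4,180+205/4,.04))
# warmer top corners
for p in((50,305),(178,552),(400,484),(262,243)): print(plane(s,320+p[0]/4,40+p[1]/4,.075))
E
```

```text
[[0.3712 0.3439 0.134 ]
 [0.4201 0.3314 0.134 ]
 [0.5165 0.3083 0.134 ]]
0.05044199755113537 -14.273510666255882
0.09914082969835993 -13.519663982236903
0.14957993356070967 -13.773872948302229
(array([0.3725, 0.3428, 0.1356]), [np.float64(0.00014232986292381255), np.float64(0.00014232986292380957)])
(array([0.4206, 0.331 , 0.1345]), [np.float64(0.00010861414569820059), np.float64(0.00010861414569812082)])
(array([0.5173, 0.3075, 0.1345]), [np.float64(0.0005205699906023136), np.float64(0.0005205699906022878)])
bar (array([0.4313, 0.4839, 0.2597]), [np.float64(0.0010057918262102407), np.float64(0.0010057918262100084)])
bar (array([0.5312, 0.4588, 0.2577]), [np.float64(0.0011490884043301734), np.float64(0.0011490884043301435)])
[0.4812 0.4714 0.2587] 0.10303608387186895
[[0.4886 0.0533 0.022 ]
 [0.5102 0.1649 0.022 ]
 [0.6558 0.1379 0.022 ]
 [0.6357 0.0241 0.022 ]] [0.5726 0.095  0.022 ] [np.float64(0.11372534420521474), np.float64(0.14804272209563513), np.float64(0.11562546954632436), np.float64(0.14993562775883554)] [np.float64(79.02901305027594), np.float64(-10.499112020322771), np.float64(-100.03119867689546), np.float64(168.7747620881935)]
timer [0.6451 0.2064 0.04  ]
[0.3401 0.31   0.075 ]
[0.5362 0.2634 0.075 ]
[0.5716 0.4036 0.075 ]
[0.374  0.4553 0.075 ]
```

carry_out:
  series:
    - [0, -3.5, 0.5, -0.12, 8.5]
    - [0, -7, 1, -0.24, 8]
    - [0, -10.5, 1.5, -0.36, 7]
    - [0, -14, 2, -0.48, 6]
    - [0, -17.5, 2, -0.6, 5]
    - [0, -21, 2, -0.72, 4]
    - [0, -24.5, 2, -0.84, 3.6]
    - [0, -28, 2, -0.96, 3.6]
  grip_force: 20

```text
time_s: 1.02
eef_pos: [0.2313, 0.2989, 0.2514]
tcp_rot: [0.994, 0.113, 0.0, -0.0]
wrist_force: [1.2, -0.1, -0.9]
opening: 0.0362
```

carry_out:
  series:
    - [3.6, 0.1, 0, -0.12, 3.4]
    - [7.2, 0.2, 0, -0.24, 3.4]
    - [10.8, 0.3, 0, -0.36, 3.4]
    - [14.4, 0.4, 0, -0.47, 3.4]
    - [18, 0.6, 0, -0.471, 3.4]
    - [21.6, 0.7, 0, -0.471, 3.4]
    - [25.2, 0.8, 0, -0.471, 3.4]
    - [28.6, 0.9, 0, -0.471, 3.4]

```text
time_s: 1.68
eef_pos: [0.5197, 0.3091, 0.2513]
tcp_rot: [0.993, -0.12, 0.0, -0.0]
wrist_force: [0.2, 0.8, 0.2]
opening: 0.0343
```

```bash
python3 - <<'E'
from h import *
o=get_obs();print(o["eef_pos"],o["tcp_rot"],2*np.degrees(np.arctan2(o["tcp_rot"][1],o["tcp_rot"][0])),o["qpos"])
save(camera("wrist"),"w2.png");save(camera("side"),"d2.png",(150,50,350,210),4);
save(camera("scene"),"s3.png",(310,0,510,160),4)
E
```

```text
[0.51971307 0.3091421  0.25126564] [ 9.92783755e-01 -1.19918315e-01  9.66346898e-05 -6.77036692e-05] -13.774776811531122 [ 5.16933855e-01  3.71638060e-01  1.65935609e+00 -6.84886840e-06
  1.11036260e+00  7.57352106e-01]
```

View pics/w2.png

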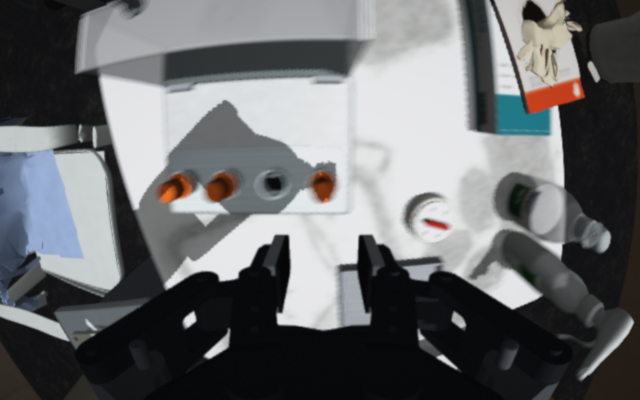

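View pics/s3.png

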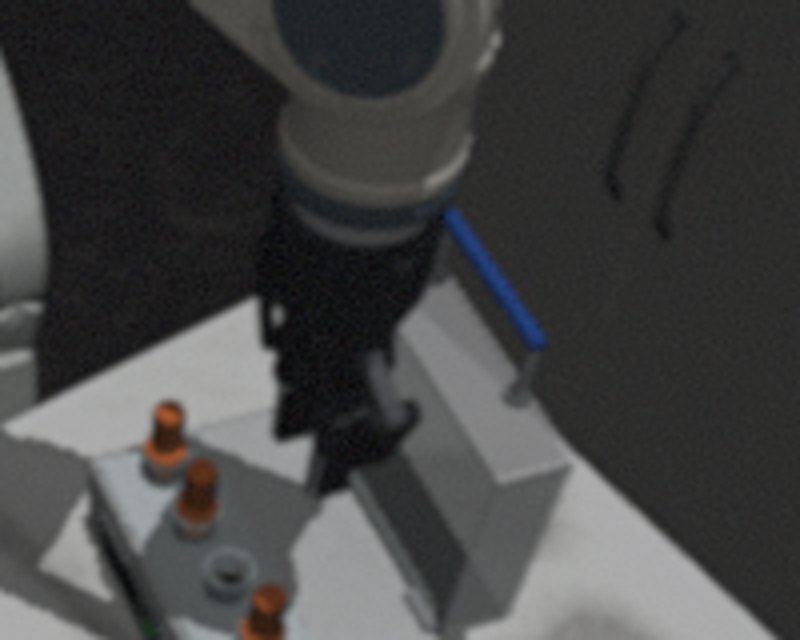

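View pics/d2.png

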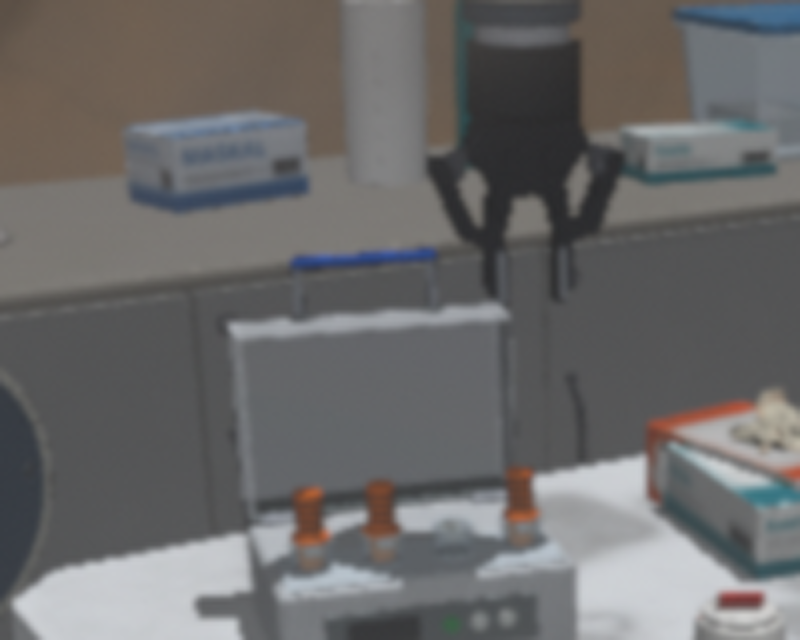

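carry_out:
  series:
    - [0, 0, -3, 0, 3.4]
    - [0, 0, -6, 0, 3.4]
    - [0, 0, -8, 0, 3.4]
    - [0, 0, -10, 0, 3.4]
    - [0, 0, -10, 0, 3.4]

```text
time_s: 2.25
eef_pos: [0.5141, 0.3081, 0.1475]
tcp_rot: [0.993, -0.119, -0.003, 0.002]
wrist_force: [-0.9, 0.3, 0.5]
opening: 0.0342
```

```bash
python3 - <<'E'
from h import *
o=get_obs();print(o["eef_pos"],o["wrist_force"])
save(camera("wrist"),"w3.png");save(camera("side"),"d3.png",(200,100,350,212),5);
E
```

```text
[0.51412883 0.30807493 0.14751721] [-0.94363516  0.33482319  0.50070204]
```

View pics/w3.png

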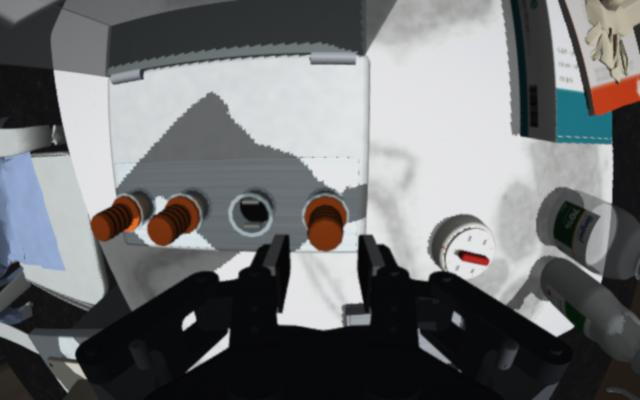

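View pics/d3.png

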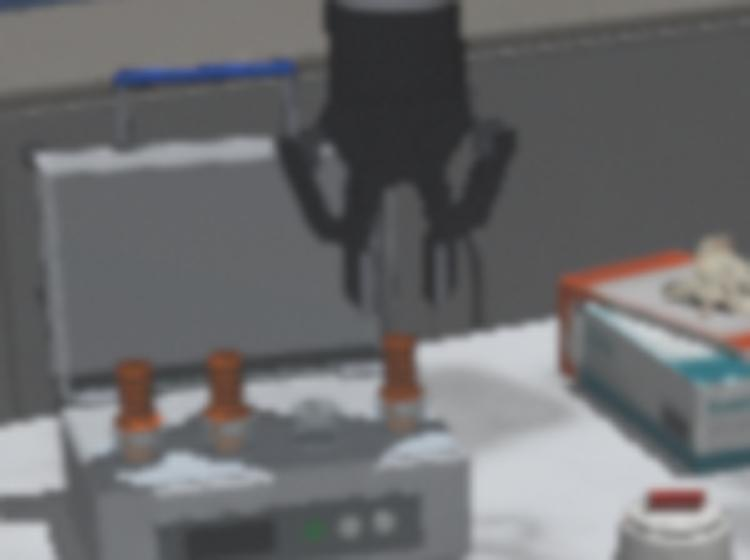

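carry_out:
  series:
    - [0, 0, -1.5, 0, 3.4]
    - [0, 0, -3, 0, 3.4]
    - [0, 0, -4.5, 0, 3.4]
    - [0, 0, -4.5, 0, 3.4]
    - [0, 0, -4.5, 0, 3.4]
    - [0, 0, -4.5, 0, 3.4]

```text
time_s: 2.85
eef_pos: [0.5185, 0.3101, 0.1081]
tcp_rot: [0.993, -0.12, 0.001, -0.001]
wrist_force: [0.2, 0.3, -0.6]
opening: 0.0343
```

```bash
python3 - <<'E'
from h import *
o=get_obs();print(o["eef_pos"],o["wrist_force"])
save(camera("wrist"),"w3.png");save(camera("side"),"d3.png",(200,100,350,212),5);
E
```

```text
[0.51848072 0.31006508 0.10812782] [ 0.18378743  0.29152721 -0.64299099]
```

View pics/w3.png

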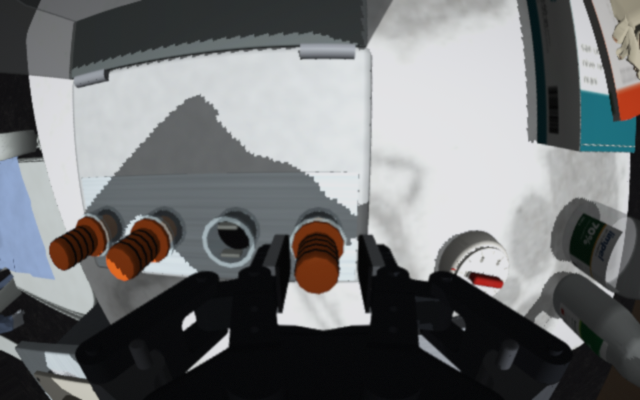

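View pics/d3.png

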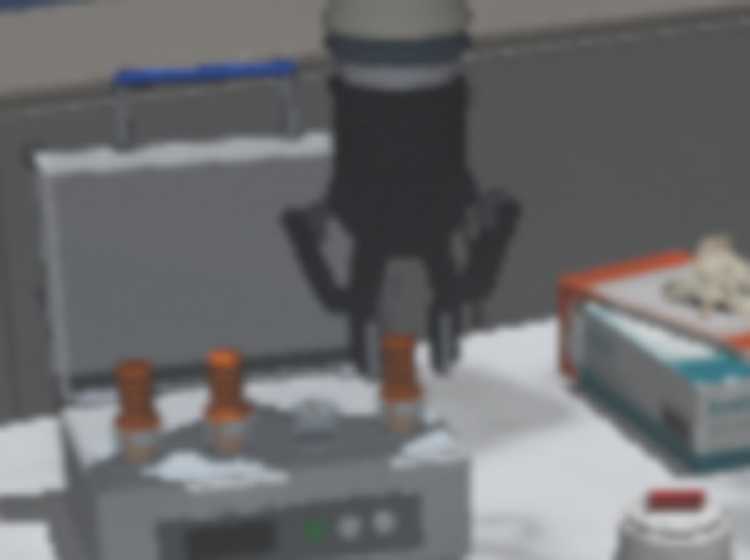

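carry_out:
  series:
    - [-0.1, -0.2, -0.2, 0, 3.4]
    - [-0.1, -0.2, -0.2, 0, 3.4]
    - [-0.1, -0.2, -0.2, 0, 1.5]
    - [-0.1, -0.2, -0.2, 0, 1.5]
    - [-0.1, -0.2, -0.2, 0, 1.5]
    - [-0.1, -0.2, -0.2, 0, 1.5]
    - [-0.1, -0.2, -0.2, 0, 1.5]
  grip_force: 25

```text
time_s: 3.53
eef_pos: [0.5167, 0.3075, 0.1046]
tcp_rot: [0.993, -0.12, -0.0, -0.0]
wrist_force: [-1.7, -0.2, 4.8]
opening: 0.0194
```

carry_out:
  series:
    - [0.07, 0.3, 0.1, 0, 1.5]
    - [0.14, 0.6, 0.2, 0, 1.5]
    - [0.0, 0.0, 0.25, 0, 1.5]
    - [-0.14, -0.6, 0.4, 0, 1.5]
    - [-0.14, -0.6, 0.4, 0, 1.5]
    - [0, 0, 0.5, 0, 1.5]
    - [0.14, 0.6, 0.6, 0, 1.5]
    - [0.14, 0.6, 0.6, 0, 1.5]

```text
time_s: 4.2
eef_pos: [0.5179, 0.3129, 0.1103]
tcp_rot: [0.993, -0.119, -0.0, 0.001]
wrist_force: [-1.9, -5.8, 3.6]
opening: 0.0192
```

```bash
python3 - <<'E'
from h import *
o=get_obs();print(o["eef_pos"],o["wrist_force"],o["torque"])
save(camera("wrist"),"w4.png");save(camera("side"),"d4.png",(240,130,320,190),10);
E
```

```text
[0.5178929  0.31285342 0.11031374] [-1.90159229 -5.84944699  3.56948538] [-1.12473087  0.27974488  0.02798799]
```

View pics/w4.png

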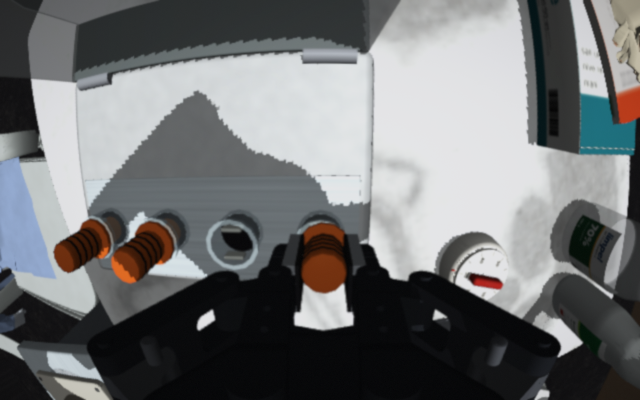

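View pics/d4.png

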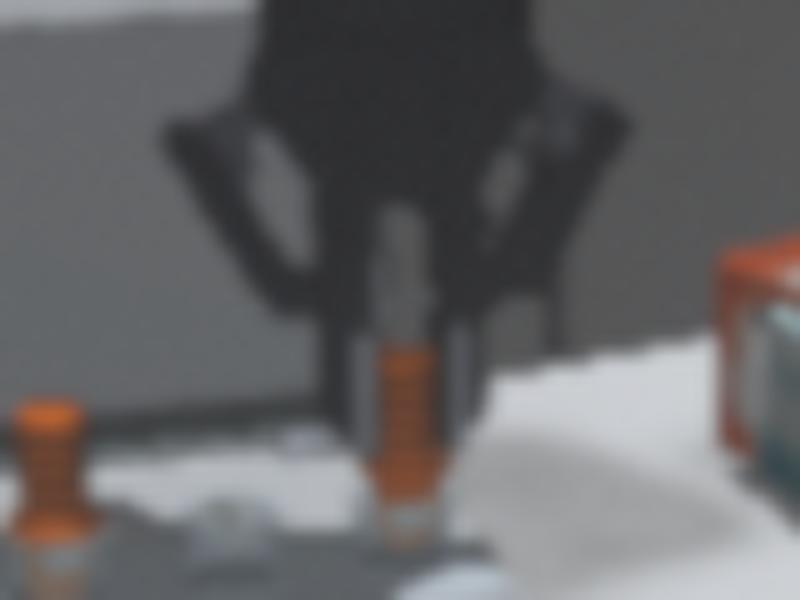

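carry_out:
  series:
    - [-0.14, -0.6, 0.1, 0, 1.5]
    - [-0.32, -1.34, 0.25, 0, 1.5]
    - [-0.32, -1.34, 0.25, 0, 1.5]
    - [-0.14, -0.6, 0.35, 0, 1.5]
    - [0.04, 0.14, 0.5, 0, 1.5]
    - [0.04, 0.14, 0.5, 0, 1.5]
    - [-0.14, -0.6, 0.6, 0, 1.5]
    - [-0.32, -1.34, 0.75, 0, 1.5]

```text
time_s: 4.97
eef_pos: [0.5154, 0.3013, 0.1179]
tcp_rot: [0.993, -0.12, 0.001, -0.001]
wrist_force: [0.8, 2.6, -1.1]
opening: 0.0194
```

```bash
python3 - <<'E'
from h import *
o=get_obs();print(o["eef_pos"],o["wrist_force"],o["torque"])
save(camera("scene"),"s4.png",(340,100,420,160),10);save(camera("side"),"d4.png",(240,130,320,190),10);
E
```

```text
[0.5154089  0.30128178 0.11794783] [ 0.78702748  2.64048171 -1.09426895] [ 0.72494288 -0.13720145 -0.00348282]
```

View pics/d4.png

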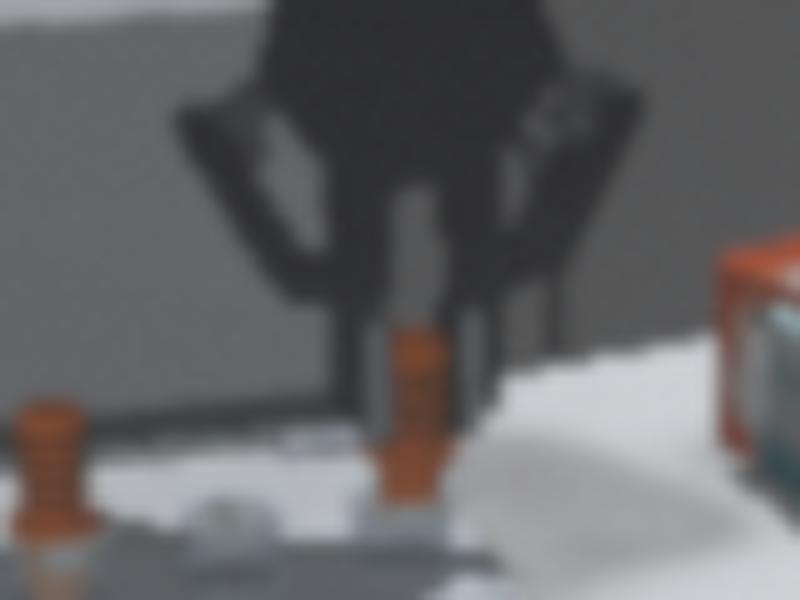

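View pics/s4.png

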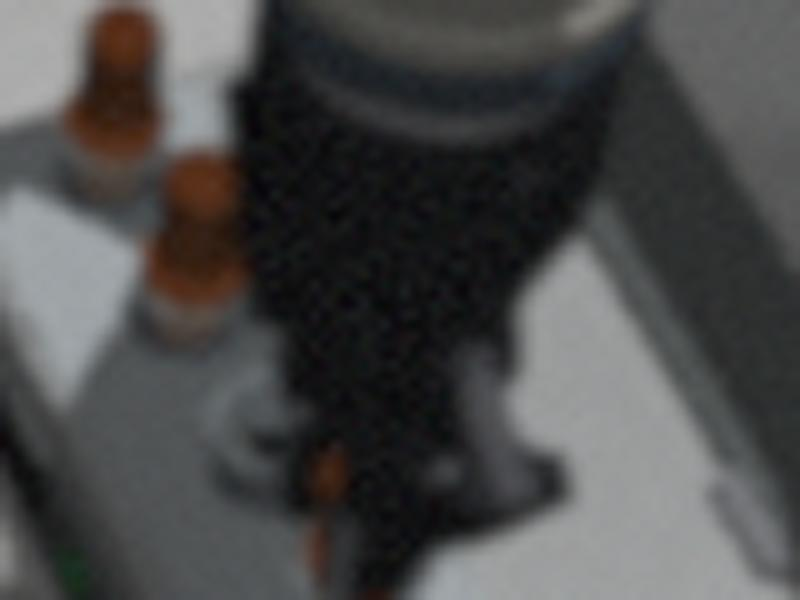

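carry_out:
  series:
    - [0.18, 0.74, 0.1, 0, 1.5]
    - [0.4, 1.6, 0.25, 0, 1.5]
    - [0.4, 1.6, 0.25, 0, 1.5]
    - [0.18, 0.74, 0.35, 0, 1.5]
    - [-0.04, -0.15, 0.5, 0, 1.5]
    - [-0.04, -0.15, 0.5, 0, 1.5]
    - [0.18, 0.74, 0.6, 0, 1.5]
    - [0.18, 0.74, 0.7, 0, 1.5]

```text
time_s: 5.73
eef_pos: [0.5173, 0.3085, 0.125]
tcp_rot: [0.993, -0.12, 0.0, -0.0]
wrist_force: [0.6, 0.3, -0.6]
opening: 0.0192
```

carry_out:
  series:
    - [0, 0, 0.3, 0, 1.5]
    - [0, 0, 0.6, 0, 1.5]
    - [0, 0, 1, 0, 1.5]
    - [0, 0, 1.5, 0, 1.5]
    - [0, 0, 2, 0, 1.5]
    - [0, 0, 2, 0, 1.5]
  grip_force: 35

```text
time_s: 6.23
eef_pos: [0.5173, 0.3078, 0.1462]
tcp_rot: [0.993, -0.12, 0.001, -0.001]
wrist_force: [-0.4, 0.9, 0.6]
opening: 0.0189
```

```bash
python3 - <<'E'
from h import *
o=get_obs();print(o["eef_pos"],o["wrist_force"],o["torque"])
save(camera("scene"),"s4.png",(260,90,420,210),5);save(camera("side"),"d4.png",(240,110,320,190),7);
E
```

```text
[0.51731022 0.30784672 0.14617501] [-0.36194922  0.94400566  0.60740798] [ 0.01192449 -0.01441756 -0.04157584]
```

View pics/d4.png

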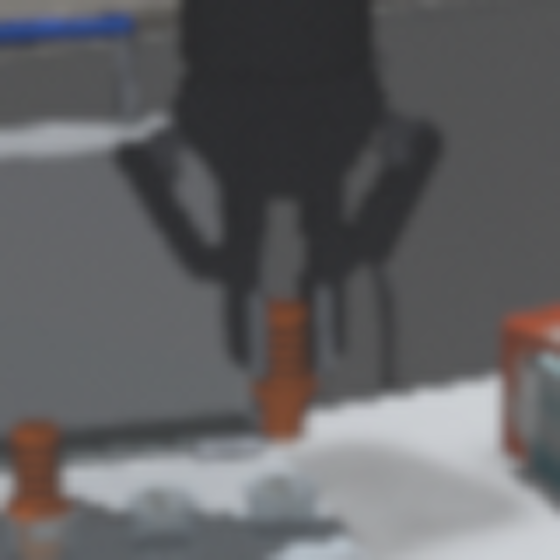

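carry_out:
  series:
    - [0, 0, 1, 0, 1.5]
    - [1.4, -3.5, 1, 0, 1.5]
    - [2.8, -7, 1, 0, 1.5]
    - [4.2, -10.5, 1, 0, 1.5]
    - [5.6, -14, 0, 0, 1.5]
    - [7, -17.5, 0, 0, 1.5]
    - [8.2, -21, -1, 0, 1.5]
    - [9.2, -23.5, -2, 0, 1.5]

```text
time_s: 7.0
eef_pos: [0.6099, 0.0696, 0.1256]
tcp_rot: [0.993, -0.12, 0.001, 0.0]
wrist_force: [1.3, 0.5, 0.3]
opening: 0.0185
```

```bash
cat > look.py <<'E'
from h import *
import sys
np.set_printoptions(precision=4,suppress=True)
o=get_obs();print(o["time_s"],o["eef_pos"],o["wrist_force"],o["opening"])
n=sys.argv[1]
a=camera("scene")["pixels"][90:290,250:450];b=camera("side")["pixels"][110:260,230:390]
a=cv2.resize(a,(400,400),interpolation=cv2.INTER_CUBIC);b=cv2.resize(b,(400,375),interpolation=cv2.INTER_CUBIC);b=cv2.copyMakeBorder(b,0,25,0,0,0)
cv2.imwrite("pics/"+n,np.hstack([a,b])[:,:,::-1])
E
python3 look.py l1.png
```

```text
7.0 [0.6099 0.0696 0.1256] [1.2771 0.5111 0.3403] 0.018507342680022573
```

View pics/l1.png

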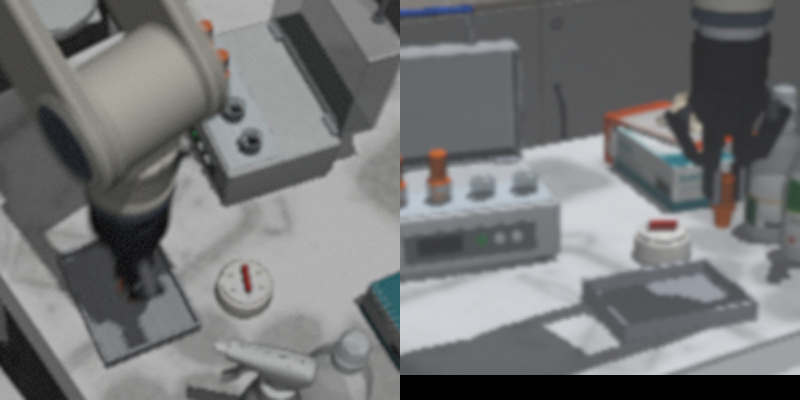

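carry_out:
  series:
    - [0, 0.2, -3, 0, 1.5]
    - [0, 0.2, -6, 0, 1.5]
    - [0, 0.2, -8, 0, 1.5]
    - [0, 0.2, -9.0, 0, 1.5]
    - [0, 0.2, -9.0, 0, 1.5]
    - [0, 0.2, -9.0, 0, 1.5]
    - [0, 0.2, -9.0, 0, 1.5]
    - [0, 0.2, -9.2, 0, 1.5]

```text
time_s: 7.77
eef_pos: [0.6098, 0.0748, 0.0344]
tcp_rot: [0.993, -0.12, 0.001, -0.0]
wrist_force: [0.3, -0.6, -0.4]
opening: 0.0187
```

```bash
python3 look.py l2.png
```

```text
7.7667 [0.6098 0.0748 0.0344] [ 0.3046 -0.5836 -0.3781] 0.018744716239618996
```

View pics/l2.png

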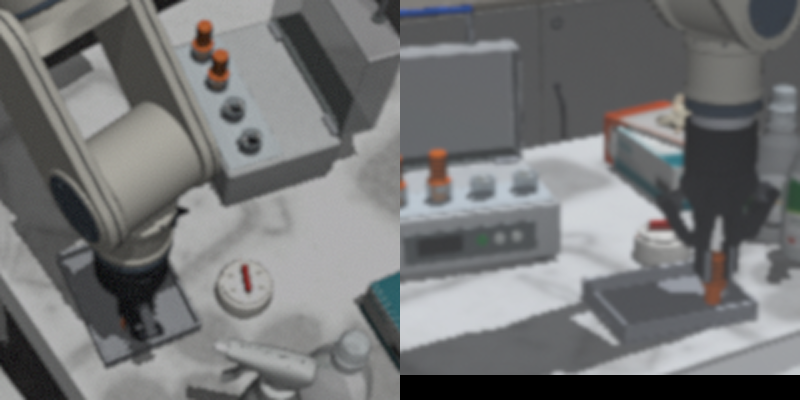

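Inside the dish, near the floor. Ease down to contact and open.

carry_out:
  series:
    - [0, 0, -0.2, 0, 1.5]
    - [0, 0, -0.3, 0, 1.5]
    - [0, 0, -0.3, 0, 1.5]
    - [0, 0, -0.3, 0, 2.4]
    - [0, 0, -0.3, 0, 3.6]
    - [0, 0, -0.3, 0, 3.6]
    - [0, 0, 0.5, 0, 3.6]
    - [0, 0, 2, 0, 3.6]

```text
time_s: 8.53
eef_pos: [0.6072, 0.0743, 0.0516]
tcp_rot: [0.993, -0.12, -0.002, 0.0]
wrist_force: [0.5, 0.1, 0.4]
opening: 0.0356
```

carry_out:
  series:
    - [0, 0, 3.5, 0, 3.4]
    - [0, 0, 7, 0, 3.4]
    - [-1.5, 3, 9.5, 0, 3.4]
    - [-3, 6.5, 9.5, 0, 3.4]
    - [-4.5, 10, 9.5, 0, 3.4]
    - [-6, 13.5, 9.5, 0, 3.4]
    - [-7.5, 16, 9.5, 0, 3.4]
    - [-9, 18, 9.5, 0, 3.4]

```text
time_s: 9.2
eef_pos: [0.5178, 0.2565, 0.1484]
tcp_rot: [0.993, -0.119, 0.0, -0.0]
wrist_force: [0.5, 0.2, -0.4]
opening: 0.0343
```

```bash
python3 look.py l3.png
```

```text
9.2 [0.5178 0.2565 0.1484] [ 0.4949  0.1955 -0.3769] 0.034252742762260494
```

View pics/l3.png

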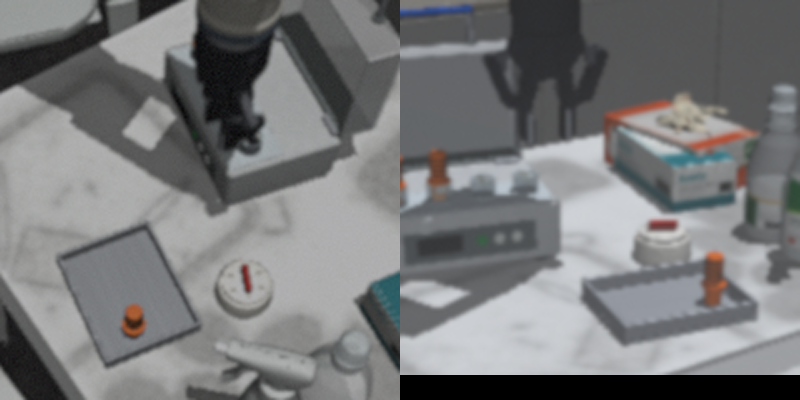

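carry_out:
  series:
    - [-2, 1.6, 1, 0, 3.2]
    - [-5, 3.7, 1, 0, 3.2]
    - [-8, 6, 1, 0, 3.2]
    - [-9.75, 7.45, 1, 0, 3.2]
    - [-9.75, 7.45, 0, 0, 3.2]
    - [-9.75, 7.45, 0, 0, 3.2]
    - [-9.75, 7.45, 0, 0, 3.2]
    - [-9.75, 7.45, 0, 0, 3.2]
  grip_force: 25

```text
time_s: 9.97
eef_pos: [0.4222, 0.3283, 0.1479]
tcp_rot: [0.993, -0.12, 0.0, 0.0]
wrist_force: [0.4, -0.2, -0.8]
opening: 0.0323
```

```bash
python3 look.py l4.png; python3 -c "
from h import *
save(camera('wrist'),'w5.png')"
```

```text
9.9667 [0.4222 0.3283 0.1479] [ 0.3742 -0.2333 -0.8073] 0.032277840923535285
```

View pics/w5.png

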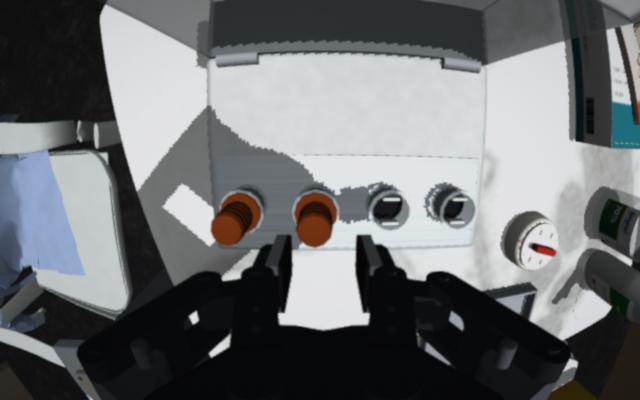

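carry_out:
  series:
    - [-0.2, 0.2, -0.3, 0, 3.2]
    - [-0.2, 0.2, -1.5, 0, 3.2]
    - [-0.2, 0.2, -2.8, 0, 3.2]
    - [-0.2, 0.2, -4.2, 0, 3.2]
    - [-0.2, 0.2, -4.2, 0, 3.2]
    - [-0.2, 0.2, -4.2, 0, 3.2]
    - [-0.2, 0.2, -4.2, 0, 3.2]

```text
time_s: 10.7
eef_pos: [0.4195, 0.3311, 0.1062]
tcp_rot: [0.993, -0.12, 0.0, -0.0]
wrist_force: [-0.3, 0.0, 0.2]
opening: 0.0318
```

```bash
python3 look.py l4.png; python3 -c "
from h import *
save(camera('wrist'),'w5.png')"
```

```text
10.7 [0.4195 0.3311 0.1062] [-0.2658  0.0273  0.206 ] 0.03175839107240039
```

View pics/w5.png

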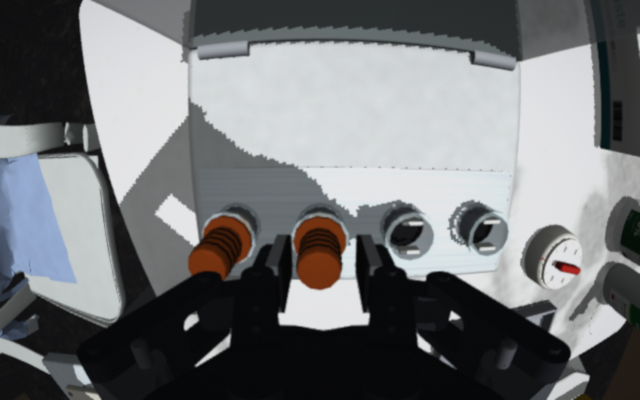

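carry_out:
  series:
    - [0, 0, 0, 0, 1.5]
    - [0, 0, 0, 0, 1.5]
    - [0, 0, 0, 0, 1.5]
    - [0, 0, 0, 0, 1.5]

```text
time_s: 11.18
eef_pos: [0.4195, 0.3313, 0.1065]
tcp_rot: [0.993, -0.12, 0.0, -0.0]
wrist_force: [-1.9, -1.2, 5.6]
opening: 0.0189
```

carry_out:
  series:
    - [0.07, 0.3, 0.1, 0, 1.5]
    - [0.14, 0.6, 0.2, 0, 1.5]
    - [0.0, 0.0, 0.25, 0, 1.5]
    - [-0.14, -0.6, 0.4, 0, 1.5]
    - [-0.14, -0.6, 0.4, 0, 1.5]
    - [0, 0, 0.5, 0, 1.5]
    - [0.14, 0.6, 0.6, 0, 1.5]
    - [0.14, 0.6, 0.6, 0, 1.5]

```text
time_s: 11.85
eef_pos: [0.4205, 0.3365, 0.112]
tcp_rot: [0.993, -0.119, -0.0, 0.001]
wrist_force: [-0.2, -5.3, 6.1]
opening: 0.0193
```

carry_out:
  series:
    - [-0.14, -0.6, 0.1, 0, 1.5]
    - [-0.32, -1.34, 0.25, 0, 1.5]
    - [-0.32, -1.34, 0.25, 0, 1.5]
    - [-0.14, -0.6, 0.35, 0, 1.5]
    - [0.04, 0.14, 0.5, 0, 1.5]
    - [0.04, 0.14, 0.5, 0, 1.5]
    - [-0.14, -0.6, 0.6, 0, 1.5]
    - [-0.32, -1.34, 0.75, 0, 1.5]

```text
time_s: 12.52
eef_pos: [0.4178, 0.3245, 0.1193]
tcp_rot: [0.993, -0.12, 0.001, -0.001]
wrist_force: [0.8, 5.8, -2.6]
opening: 0.0194
```

```bash
python3 look.py l4.png; python3 -c "
from h import *
save(camera('side'),'d5.png',(210,130,310,205),8)"
```

```text
12.5167 [0.4178 0.3245 0.1193] [ 0.8496  5.7845 -2.6343] 0.019371326115898483
```

View pics/d5.png

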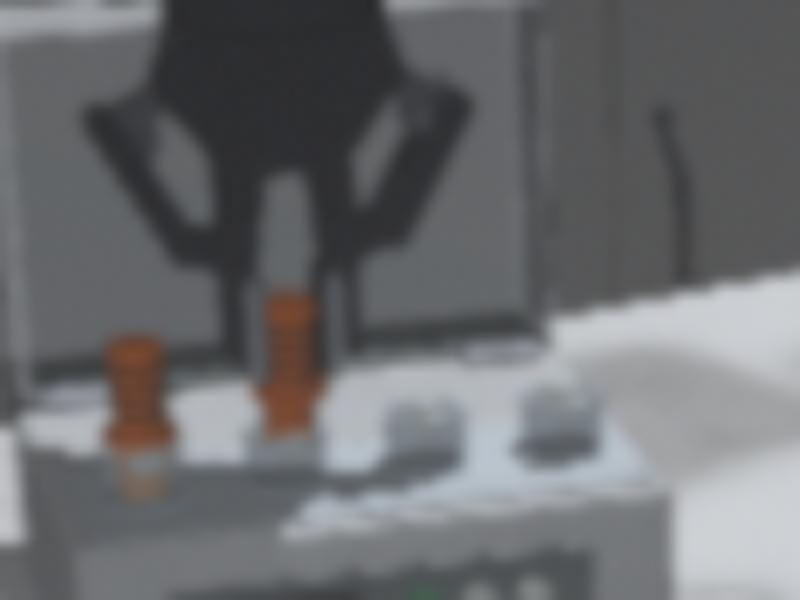

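carry_out:
  series:
    - [0.18, 0.74, 0.1, 0, 1.5]
    - [0.4, 1.6, 0.25, 0, 1.5]
    - [0.4, 1.6, 0.25, 0, 1.5]
    - [0.18, 0.74, 0.35, 0, 1.5]
    - [-0.04, -0.15, 0.5, 0, 1.5]
    - [-0.04, -0.15, 0.5, 0, 1.5]
    - [0.18, 0.74, 0.6, 0, 1.5]
    - [0.18, 0.74, 0.7, 0, 1.5]

```text
time_s: 13.33
eef_pos: [0.4198, 0.3321, 0.1265]
tcp_rot: [0.993, -0.12, 0.0, -0.0]
wrist_force: [1.5, 0.4, 0.7]
opening: 0.0189
```

carry_out:
  series:
    - [0, 0, 0.3, 0, 1.5]
    - [0, 0, 0.6, 0, 1.5]
    - [0, 0, 1, 0, 1.5]
    - [0, 0, 1.5, 0, 1.5]
    - [0, 0, 2, 0, 1.5]
    - [0, 0, 3, 0, 1.5]
  grip_force: 35

```text
time_s: 13.83
eef_pos: [0.4187, 0.3306, 0.1564]
tcp_rot: [0.993, -0.12, -0.001, 0.001]
wrist_force: [0.1, 0.5, 0.3]
opening: 0.019
```

```bash
python3 look.py l5.png
```

```text
13.8333 [0.4187 0.3306 0.1564] [0.0505 0.5133 0.2543] 0.01895522246612098
```

View pics/l5.png

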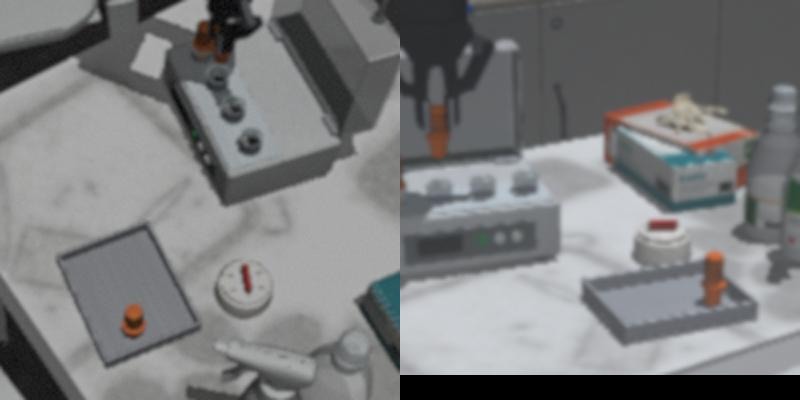

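carry_out:
  series:
    - [0.5, -1, 1, 0, 1.5]
    - [2.5, -3.6, 1, 0, 1.5]
    - [5, -6.4, 1, 0, 1.5]
    - [7.5, -9.6, 1, 0, 1.5]
    - [10, -12.8, 1, 0, 1.5]
    - [12.2, -16, 0, 0, 1.5]
    - [14.2, -19, -1, 0, 1.5]
    - [15.9, -20.8, -2, 0, 1.5]

```text
time_s: 14.6
eef_pos: [0.5795, 0.1191, 0.1367]
tcp_rot: [0.993, -0.121, 0.0, 0.0]
wrist_force: [-0.2, 0.2, -1.1]
opening: 0.0188
```

carry_out:
  series:
    - [0, 0, -3, 0, 1.5]
    - [0, 0, -6, 0, 1.5]
    - [0, 0, -8, 0, 1.5]
    - [0, 0, -9.0, 0, 1.5]
    - [0, 0, -9.0, 0, 1.5]
    - [0, 0, -9.0, 0, 1.5]
    - [0, 0, -9.0, 0, 1.5]
    - [0, 0, -9.0, 0, 1.5]

```text
time_s: 15.27
eef_pos: [0.5793, 0.1233, 0.048]
tcp_rot: [0.993, -0.12, 0.001, -0.0]
wrist_force: [1.4, 0.0, 0.1]
opening: 0.019
```

```bash
python3 look.py l5.png
```

```text
15.2667 [0.5793 0.1233 0.048 ] [1.4467 0.038  0.1245] 0.019023996935298007
```

View pics/l5.png

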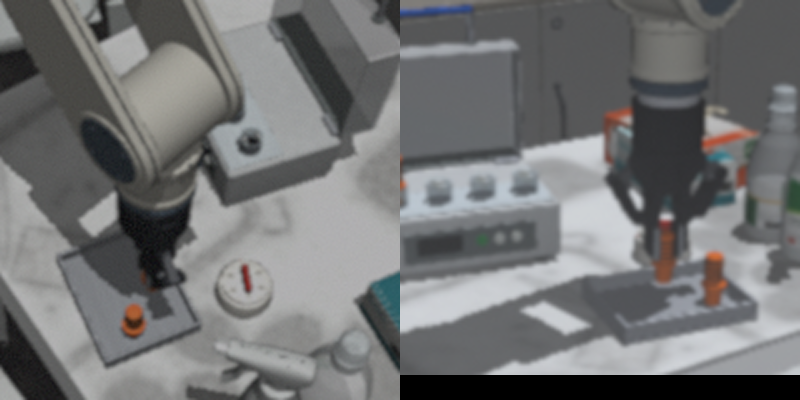

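carry_out:
  series:
    - [0, 0, -0.8, 0, 1.5]
    - [0, 0, -1.5, 0, 1.5]
    - [0, 0, -1.5, 0, 1.5]
    - [0, 0, -1.5, 0, 1.5]
    - [0, 0, -1.5, 0, 2.4]
    - [0, 0, -1.5, 0, 3.6]
    - [0, 0, -1.5, 0, 3.6]
    - [0, 0, 0, 0, 3.6]

```text
time_s: 16.03
eef_pos: [0.5759, 0.1226, 0.0438]
tcp_rot: [0.993, -0.12, -0.003, 0.001]
wrist_force: [0.5, -0.2, -0.8]
opening: 0.0357
```

carry_out:
  series:
    - [0, 0, 3.5, 0, 3.4]
    - [0, 0, 7, 0, 3.4]
    - [-2.5, 2.6, 10.5, 0, 3.4]
    - [-5, 5.2, 10.5, 0, 3.4]
    - [-7.5, 7.8, 10.5, 0, 3.4]
    - [-10, 10.4, 10.5, 0, 3.4]
    - [-12.5, 13, 10.5, 0, 3.2]
    - [-15, 16, 10.5, 0, 3.2]
  grip_force: 25

```text
time_s: 16.7
eef_pos: [0.4265, 0.2833, 0.1513]
tcp_rot: [0.993, -0.12, -0.0, 0.0]
wrist_force: [0.7, 0.7, 0.2]
opening: 0.032
```

```bash
python3 look.py l6.png
```

```text
16.7 [0.4265 0.2833 0.1513] [0.6713 0.6756 0.1959] 0.032014294778968146
```

View pics/l6.png

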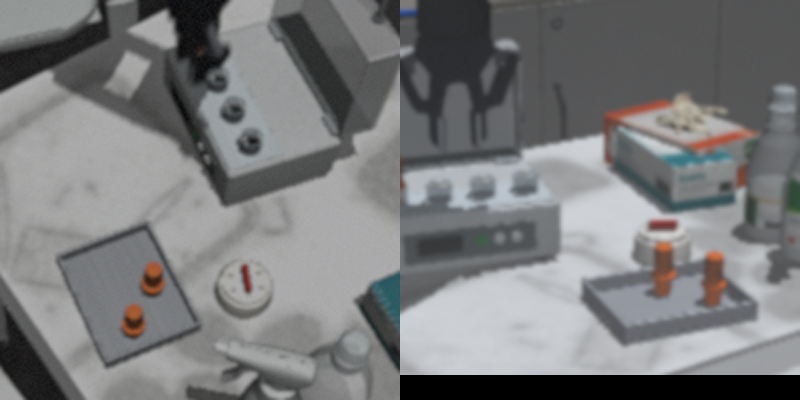

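carry_out:
  series:
    - [-2, 2, 0.5, 0, 3.2]
    - [-4, 4.2, 0.5, 0, 3.2]
    - [-5.5, 6, 0.5, 0, 3.2]
    - [-5.5, 6, 0, 0, 3.2]
    - [-5.5, 6, 0, 0, 3.2]
    - [-5.5, 6, 0, 0, 3.2]
    - [-5.5, 6, 0, 0, 3.2]
    - [-5.5, 6, 0, 0, 3.2]

```text
time_s: 17.47
eef_pos: [0.3739, 0.3423, 0.1513]
tcp_rot: [0.993, -0.12, 0.0, 0.0]
wrist_force: [0.3, 0.2, 0.4]
opening: 0.0321
```

```bash
python3 look.py l4.png; python3 -c "
from h import *
save(camera('wrist'),'w6.png')"
```

```text
17.4667 [0.3739 0.3423 0.1513] [0.2828 0.1526 0.4438] 0.03208839106405417
```

View pics/w6.png

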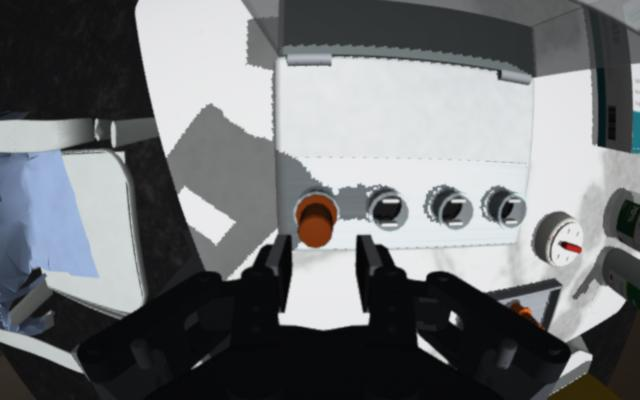

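carry_out:
  series:
    - [-0.2, 0.1, -0.3, 0, 3.2]
    - [-0.2, 0.1, -1.5, 0, 3.2]
    - [-0.2, 0.1, -3.2, 0, 3.2]
    - [-0.2, 0.1, -4.5, 0, 3.2]
    - [-0.2, 0.1, -4.5, 0, 3.2]
    - [-0.2, 0.1, -4.5, 0, 3.2]
    - [-0.2, 0.1, -4.5, 0, 3.2]

```text
time_s: 18.2
eef_pos: [0.3714, 0.3442, 0.1067]
tcp_rot: [0.993, -0.12, 0.0, -0.0]
wrist_force: [0.5, -0.3, 0.1]
opening: 0.0326
```

```bash
python3 look.py l4.png; python3 -c "
from h import *
save(camera('wrist'),'w6.png')"
```

```text
18.2 [0.3714 0.3442 0.1067] [ 0.4543 -0.3215  0.1307] 0.032595170053070416
```

View pics/w6.png

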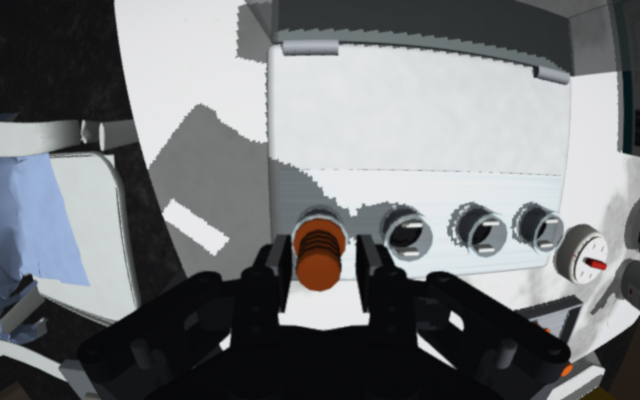

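carry_out:
  series:
    - [0, 0, 0, 0, 1.5]
    - [0, 0, 0, 0, 1.5]
    - [0, 0, 0, 0, 1.5]
    - [0, 0, 0, 0, 1.5]

```text
time_s: 18.68
eef_pos: [0.3711, 0.3443, 0.107]
tcp_rot: [0.993, -0.12, 0.0, -0.0]
wrist_force: [-3.8, 0.2, 6.6]
opening: 0.0194
```

carry_out:
  series:
    - [0.07, 0.3, 0.1, 0, 1.5]
    - [0.14, 0.6, 0.2, 0, 1.5]
    - [0.0, 0.0, 0.25, 0, 1.5]
    - [-0.14, -0.6, 0.4, 0, 1.5]
    - [-0.14, -0.6, 0.4, 0, 1.5]
    - [0, 0, 0.5, 0, 1.5]
    - [0.14, 0.6, 0.6, 0, 1.5]
    - [0.14, 0.6, 0.6, 0, 1.5]

```text
time_s: 19.35
eef_pos: [0.3723, 0.3495, 0.1124]
tcp_rot: [0.993, -0.119, -0.001, 0.001]
wrist_force: [-2.6, -4.9, 5.4]
opening: 0.0191
```

carry_out:
  series:
    - [-0.14, -0.6, 0.1, 0, 1.5]
    - [-0.32, -1.34, 0.25, 0, 1.5]
    - [-0.32, -1.34, 0.25, 0, 1.5]
    - [-0.14, -0.6, 0.35, 0, 1.5]
    - [0.04, 0.14, 0.5, 0, 1.5]
    - [0.04, 0.14, 0.5, 0, 1.5]
    - [-0.14, -0.6, 0.6, 0, 1.5]
    - [-0.32, -1.34, 0.75, 0, 1.5]

```text
time_s: 20.02
eef_pos: [0.3702, 0.3377, 0.1202]
tcp_rot: [0.993, -0.12, 0.001, -0.002]
wrist_force: [1.3, 5.4, -1.4]
opening: 0.0191
```

```bash
python3 look.py l4.png; python3 -c "
from h import *
save(camera('side'),'d5.png',(200,130,300,205),8)"
```

```text
20.0167 [0.3702 0.3377 0.1202] [ 1.322   5.4367 -1.3591] 0.01906092503976839
```

View pics/d5.png

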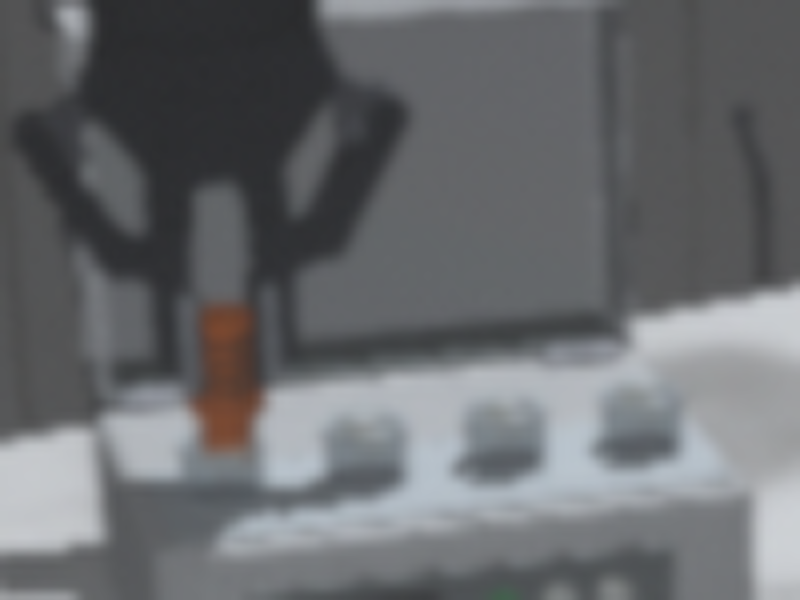

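carry_out:
  series:
    - [0.18, 0.74, 0.1, 0, 1.5]
    - [0.4, 1.6, 0.25, 0, 1.5]
    - [0.4, 1.6, 0.25, 0, 1.5]
    - [0.18, 0.74, 0.35, 0, 1.5]
    - [-0.04, -0.15, 0.5, 0, 1.5]
    - [-0.04, -0.15, 0.5, 0, 1.5]
    - [0.18, 0.74, 0.6, 0, 1.5]
    - [0.18, 0.74, 0.7, 0, 1.5]

```text
time_s: 20.83
eef_pos: [0.3717, 0.345, 0.1269]
tcp_rot: [0.993, -0.12, 0.0, -0.0]
wrist_force: [-0.3, -0.4, -0.2]
opening: 0.0187
```

carry_out:
  series:
    - [0, 0, 0.3, 0, 1.5]
    - [0, 0, 0.6, 0, 1.5]
    - [0, 0, 1, 0, 1.5]
    - [0, 0, 1.5, 0, 1.5]
    - [0, 0, 2, 0, 1.5]
    - [0, 0, 3, 0, 1.5]
  grip_force: 35

```text
time_s: 21.33
eef_pos: [0.3707, 0.3436, 0.1569]
tcp_rot: [0.993, -0.12, -0.0, 0.001]
wrist_force: [-0.2, -0.9, -0.7]
opening: 0.0185
```

```bash
python3 look.py l7.png
```

```text
21.3333 [0.3707 0.3436 0.1569] [-0.1763 -0.929  -0.6909] 0.01853962929829385
```

View pics/l7.png

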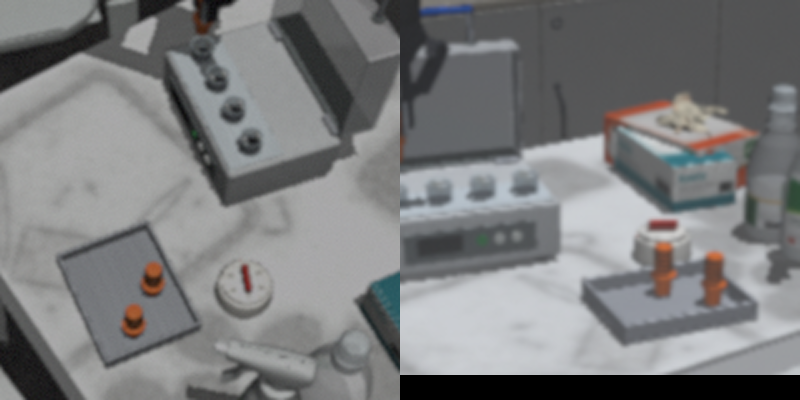

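carry_out:
  series:
    - [1, -1.5, 1, 0, 1.5]
    - [3, -4.7, 1, 0, 1.5]
    - [5, -8, 1, 0, 1.5]
    - [7.2, -11.4, 1, 0, 1.5]
    - [9.4, -15, 1, 0, 1.5]
    - [11.6, -18.6, 0, 0, 1.5]
    - [13.8, -22.2, -1, 0, 1.5]
    - [16, -25.6, -2, 0, 1.5]

```text
time_s: 22.1
eef_pos: [0.53, 0.0892, 0.1379]
tcp_rot: [0.993, -0.12, 0.0, -0.0]
wrist_force: [1.4, 0.9, -0.6]
opening: 0.0191
```

carry_out:
  series:
    - [0, 0, -3, 0, 1.5]
    - [0, 0, -6, 0, 1.5]
    - [0, 0, -8, 0, 1.5]
    - [0, 0, -9.0, 0, 1.5]
    - [0, 0, -9.0, 0, 1.5]
    - [0, 0, -9.0, 0, 1.5]
    - [0, 0, -9.0, 0, 1.5]
    - [0, 0, -9.0, 0, 1.5]

```text
time_s: 22.77
eef_pos: [0.5302, 0.0916, 0.0492]
tcp_rot: [0.993, -0.119, 0.001, -0.0]
wrist_force: [0.9, -0.1, -1.1]
opening: 0.0187
```

```bash
python3 look.py l8.png
```

```text
22.7667 [0.5302 0.0916 0.0492] [ 0.8873 -0.1135 -1.1021] 0.018700746791364554
```

View pics/l8.png

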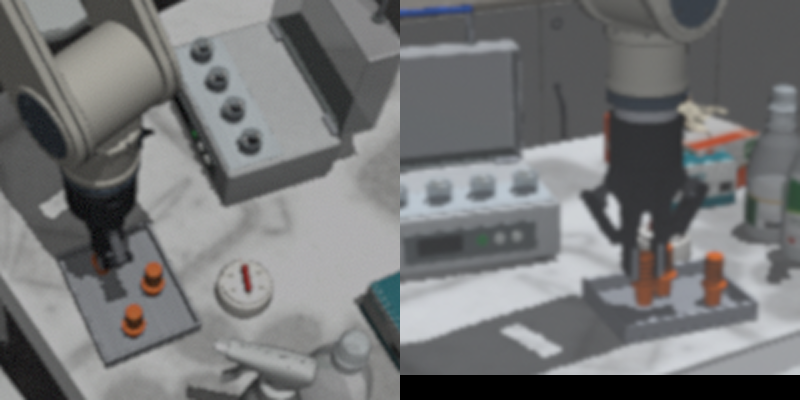

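carry_out:
  series:
    - [0, -0.2, -0.8, 0, 1.5]
    - [0, -0.2, -1.5, 0, 1.5]
    - [0, -0.2, -1.6, 0, 1.5]
    - [0, -0.2, -1.6, 0, 1.5]
    - [0, -0.2, -1.6, 0, 2.4]
    - [0, -0.2, -1.6, 0, 3.2]
    - [0, -0.2, -1.6, 0, 3.2]
    - [0, -0.2, 0, 0, 3.2]

```text
time_s: 23.53
eef_pos: [0.5269, 0.0888, 0.0454]
tcp_rot: [0.993, -0.12, -0.003, 0.001]
wrist_force: [-0.1, 0.5, -0.1]
opening: 0.0322
```

carry_out:
  series:
    - [0, 0, 3.5, 0, 3.2]
    - [0, 0, 7, 0, 3.2]
    - [0, 0, 10.5, 0, 3.4]
    - [0, 0, 14, 0, 3.6]
    - [-1, 3.4, 17.5, 0, 4]
    - [-2, 6.8, 20, 0, 4.4]
    - [-3, 10, 23, 0, 4.4]
    - [-3, 10, 26, 0, 4.4]

```text
time_s: 24.2
eef_pos: [0.4964, 0.1915, 0.307]
tcp_rot: [0.993, -0.119, -0.002, 0.0]
wrist_force: [1.1, 0.1, 0.2]
opening: 0.044
```

```bash
python3 look.py l9.png
```

```text
24.2 [0.4964 0.1915 0.307 ] [1.0998 0.0832 0.2122] 0.04404096956366017
```

View pics/l9.png

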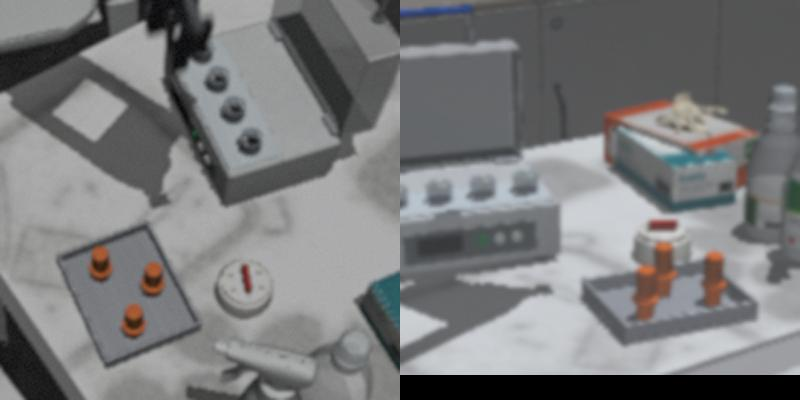

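```bash
python3 - <<'E'
from h import *
np.set_printoptions(precision=3,suppress=True)
s=camera("scene");d=camera("side")
# counter front edge near: side px
for z in(.2,.3,.4,.5): print(z,plane(s,515,10,z),plane(s,600,55,z),'side',plane(d,240,122,z),plane(d,90,140,z))
save(s,"s9.png")
E
```

```text
0.2 [0.397 0.844 0.2  ] [0.629 0.892 0.2  ] side [0.541 0.614 0.2  ] [0.085 0.632 0.2  ]
0.3 [0.47  0.713 0.3  ] [0.673 0.755 0.3  ] side [0.363 0.218 0.3  ] [0.034 0.23  0.3  ]
0.4 [0.543 0.583 0.4  ] [0.716 0.618 0.4  ] side [ 0.185 -0.179  0.4  ] [-0.017 -0.171  0.4  ]
0.5 [0.616 0.452 0.5  ] [0.759 0.481 0.5  ] side [ 0.007 -0.575  0.5  ] [-0.069 -0.572  0.5  ]
```

carry_out:
  series:
    - [0, 3, 1, 0.12, 4.4]
    - [0, 6, 2, 0.24, 4.4]
    - [-0.3, 9, 2.5, 0.36, 4.4]
    - [-0.5, 12, 2.5, 0.48, 4.4]
    - [-0.7, 14, 2.5, 0.6, 4.4]
    - [-1, 16, 2.5, 0.72, 4.4]
    - [-1.2, 18, 2.5, 0.84, 4.4]
    - [-1.4, 20, 2.5, 0.96, 4.4]
  grip_force: 40

```text
time_s: 25.07
eef_pos: [0.4846, 0.3889, 0.33]
tcp_rot: [0.935, 0.355, -0.002, 0.001]
wrist_force: [0.5, 0.3, -0.8]
opening: 0.044
```

```bash
python3 look.py l9.png; python3 -c "
from h import *
save(camera('wrist'),'w7.png')
save(camera('scene'),'s9.png')"
```

```text
25.0667 [0.4846 0.3889 0.33  ] [ 0.5311  0.3097 -0.8449] 0.0439631311527694
```

View pics/w7.png

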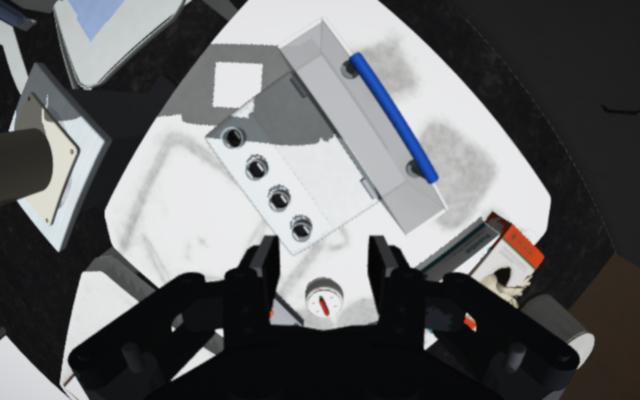

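View pics/s9.png

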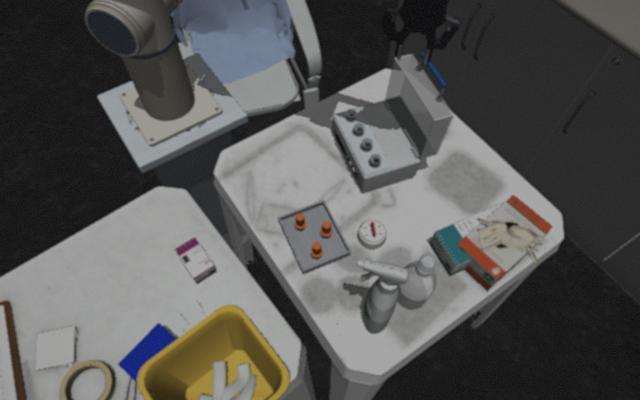

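carry_out:
  series:
    - [-0.1, 2, 0, 0.12, 4.4]
    - [-0.2, 4, 0, 0.24, 4.4]
    - [-0.3, 6, 0, 0.36, 4.4]
    - [-0.4, 8.2, 0, 0.48, 4.4]
    - [-0.4, 8.2, 0, 0.604, 4.4]
    - [-0.4, 8.2, 0, 0.604, 4.4]
    - [-0.4, 8.2, 0, 0.604, 4.4]
    - [-0.4, 8.2, 0, 0.604, 4.4]

```text
time_s: 25.93
eef_pos: [0.4814, 0.4698, 0.3323]
tcp_rot: [0.791, 0.612, -0.001, 0.0]
wrist_force: [0.3, 0.5, -0.6]
opening: 0.044
```

```bash
python3 look.py l9.png; python3 - <<'E'
from h import *
print(get_obs()["tcp_rot"])
w=camera('wrist');save(w,'w7.png')
save(camera('side'),'d9.png',(170,60,330,180),5)
m=mask(w,'blue');n,l,s,c=cv2.connectedComponentsWithStats(m);print(s,c)
E
```

```text
25.9333 [0.4814 0.4698 0.3323] [ 0.2897  0.4877 -0.5564] 0.0440365037846293
[ 7.89972514e-01  6.13142234e-01 -1.43754942e-04  8.59224531e-05]
[[     0      0    640    400 253878]
 [   321    129     13    142   1587]
 [    40    283     17     26     45]
 [    24    286     28     36    490]] [[320.04397388 199.2824585 ]
 [327.19974795 199.13484562]
 [ 47.71111111 296.28888889]
 [ 37.67959184 304.50612245]]
```

View pics/w7.png

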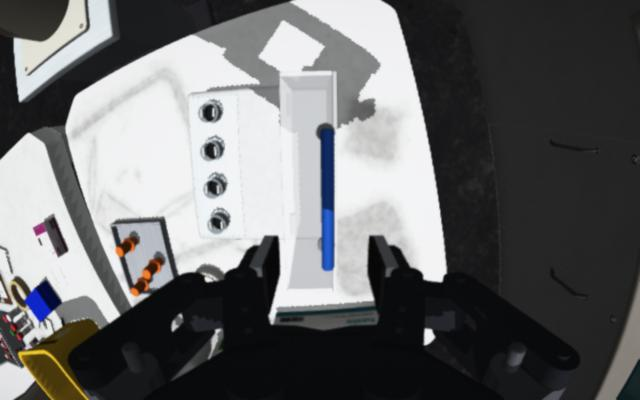

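View pics/d9.png

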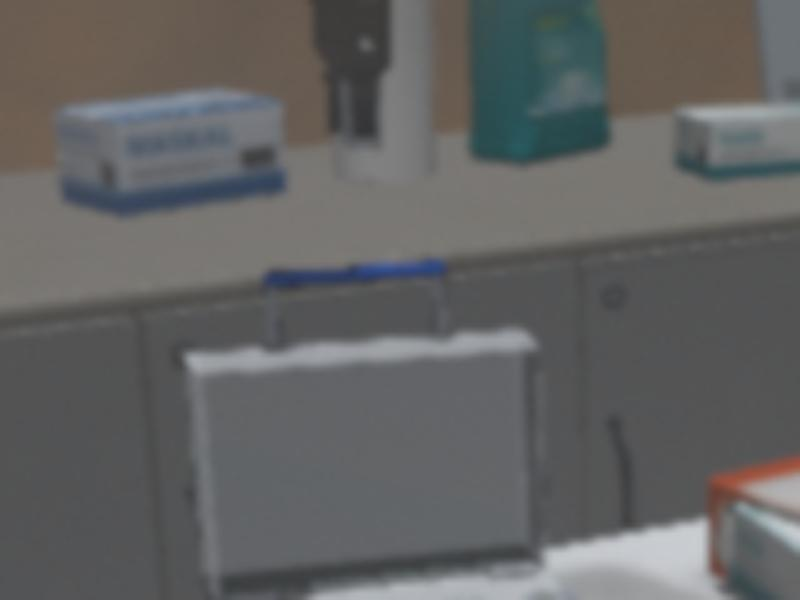

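carry_out:
  series:
    - [0, 0.1, -3, 0, 4.4]
    - [0, 0.1, -6, 0, 4.4]
    - [0, 0.1, -8, 0, 4.4]
    - [0, 0.1, -9.2, 0, 4.4]
    - [0, 0.1, -9.2, 0, 4.4]
    - [0, 0.1, -9.2, 0, 4.4]

```text
time_s: 26.63
eef_pos: [0.4813, 0.4722, 0.241]
tcp_rot: [0.789, 0.614, -0.0, 0.0]
wrist_force: [0.3, -0.0, -0.3]
opening: 0.0439
```

```bash
python3 look.py l9.png; python3 - <<'E'
from h import *
w=camera('wrist');save(w,'w7.png')
save(camera('side'),'d9.png',(170,60,330,180),5)
E
```

```text
26.6333 [0.4813 0.4722 0.241 ] [ 0.3403 -0.0218 -0.2743] 0.04389292226309463
```

View pics/w7.png

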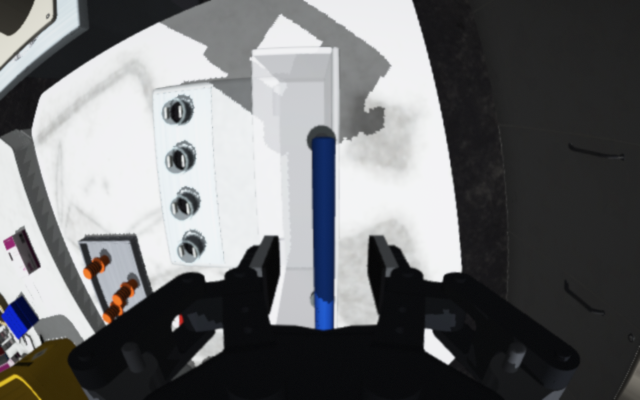

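View pics/d9.png

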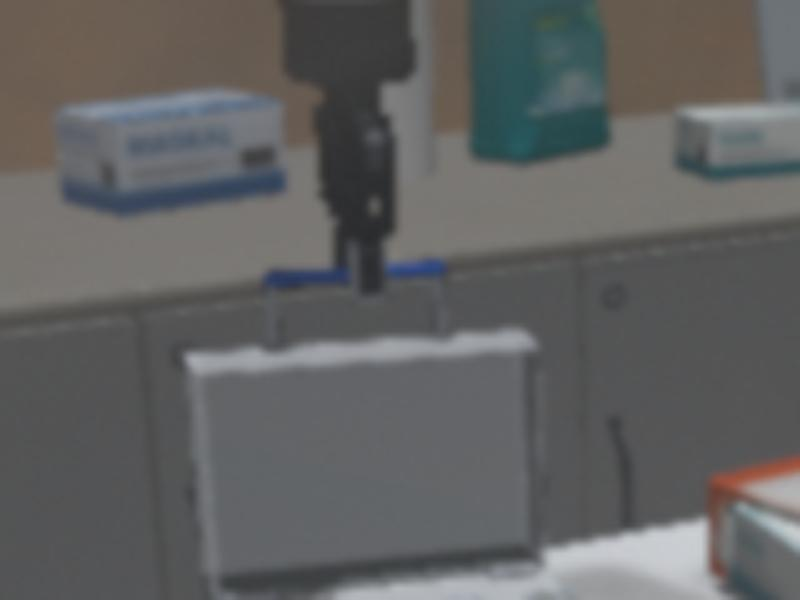

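carry_out:
  series:
    - [0, 0, 0, 0, 1.5]
    - [0, 0, 0, 0, 0.5]
    - [0, 0, 0, 0, 0.5]
    - [0, 0, 0, 0, 0.5]
    - [0, 0, 0, 0, 0.5]
    - [0, 0, 0, 0, 0.5]

```text
time_s: 27.33
eef_pos: [0.4813, 0.4725, 0.2415]
tcp_rot: [0.789, 0.615, 0.001, -0.0]
wrist_force: [-0.3, 0.2, 5.7]
opening: 0.0081
```

```bash
python3 - <<'E'
from h import *
o=get_obs();p=o["eef_pos"];print(p)
# grip pt -> bar; jaws centred so bar (x) = tcp
r=np.array([.238,.971]);h=np.array([.4695,.4275])
bx=(p[:2]-h)@r;print('bar x rel hinge',bx)
R=.186;ph0=np.pi-np.arccos(bx/R);print(np.degrees(ph0),'bar z',.076+R*np.sin(ph0))
ph=ph0-np.radians(np.arange(1,25)*4)
X=-R*np.cos(ph)-bx;Z=R*(np.sin(ph)-np.sin(ph0))
for i in range(24):print(i+1,round(np.degrees(ph[i]),1),(X[i]*r*100).round(2),round(Z[i]*100,2))
E
```

```text
[0.4812953  0.4724843  0.24147442]
bar x rel hinge 0.0464870327927701
104.4733867821247 bar z 0.25609707321920566
1 100.5 [-0.3  -1.23] 0.28
2 96.5 [-0.61 -2.48] 0.47
3 92.5 [-0.92 -3.73] 0.57
4 88.5 [-1.22 -5.  ] 0.58
5 84.5 [-1.53 -6.25] 0.5
6 80.5 [-1.84 -7.5 ] 0.33
7 76.5 [-2.14 -8.74] 0.07
8 72.5 [-2.44 -9.95] -0.27
9 68.5 [ -2.73 -11.14] -0.71
10 64.5 [ -3.01 -12.3 ] -1.23
11 60.5 [ -3.29 -13.41] -1.83
12 56.5 [ -3.55 -14.49] -2.5
13 52.5 [ -3.8  -15.52] -3.26
14 48.5 [ -4.04 -16.49] -4.08
15 44.5 [ -4.27 -17.4 ] -4.98
16 40.5 [ -4.47 -18.25] -5.94
17 36.5 [ -4.67 -19.04] -6.95
18 32.5 [ -4.84 -19.75] -8.02
19 28.5 [ -5.   -20.39] -9.14
20 24.5 [ -5.14 -20.95] -10.3
21 20.5 [ -5.25 -21.43] -11.5
22 16.5 [ -5.35 -21.83] -12.74
23 12.5 [ -5.43 -22.15] -13.99
24 8.5 [ -5.48 -22.38] -15.27
```

carry_out:
  series:
    - [-0.3, -1.2, 0.3, 0, 0.5]
    - [-0.6, -2.5, 0.45, 0, 0.5]
    - [-0.9, -3.7, 0.55, 0, 0.5]
    - [-1.2, -5, 0.6, 0, 0.5]
    - [-1.5, -6.25, 0.5, 0, 0.5]
    - [-1.85, -7.5, 0.35, 0, 0.5]
    - [-2.15, -8.75, 0.05, 0, 0.5]
    - [-2.45, -9.95, -0.25, 0, 0.5]

```text
time_s: 28.0
eef_pos: [0.4569, 0.3731, 0.2392]
tcp_rot: [0.789, 0.615, 0.002, -0.0]
wrist_force: [-0.0, 0.2, 8.1]
opening: 0.0082
```

```bash
python3 look.py l9.png; python3 - <<'E'
from h import *
save(camera('scene'),'s9.png',(300,0,460,120),5)
E
```

```text
28.0 [0.4569 0.3731 0.2392] [-0.0196  0.2254  8.076 ] 0.008210171574008548
```

View pics/s9.png

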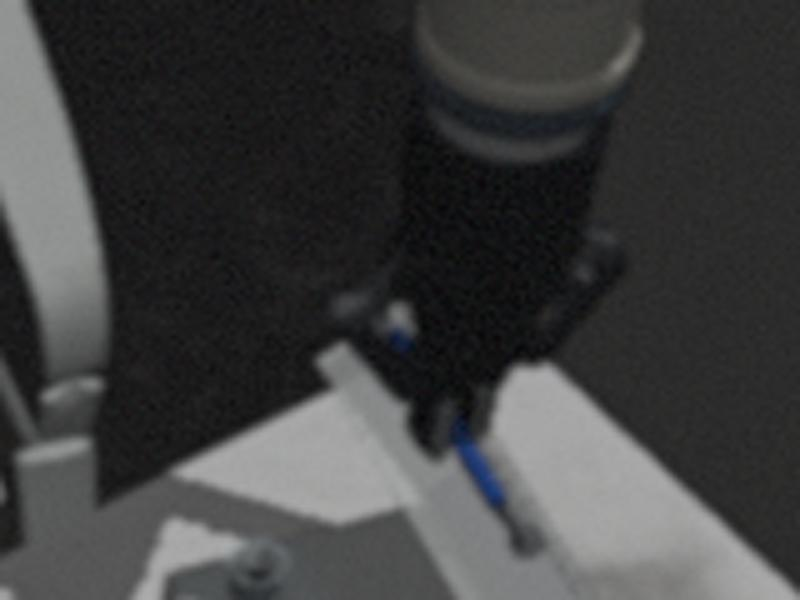

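The hood follows the bar. Next 8 rows of the arc (differences from step 8).

carry_out:
  series:
    - [-0.3, -1.2, -0.4, 0, 0.5]
    - [-0.55, -2.35, -0.95, 0, 0.5]
    - [-0.85, -3.45, -1.55, 0, 0.5]
    - [-1.1, -4.55, -2.25, 0, 0.5]
    - [-1.35, -5.55, -3, 0, 0.5]
    - [-1.6, -6.55, -3.8, 0, 0.5]
    - [-1.8, -7.45, -4.7, 0, 0.5]
    - [-2.0, -8.3, -5.65, 0, 0.5]

```text
time_s: 28.82
eef_pos: [0.4362, 0.2891, 0.1808]
tcp_rot: [0.789, 0.615, 0.0, -0.0]
wrist_force: [1.1, 6.7, -2.1]
opening: 0.0079
```

```bash
python3 look.py l9.png
```

```text
28.8167 [0.4362 0.2891 0.1808] [ 1.0514  6.7395 -2.1498] 0.00790091985178926
```

View pics/l9.png

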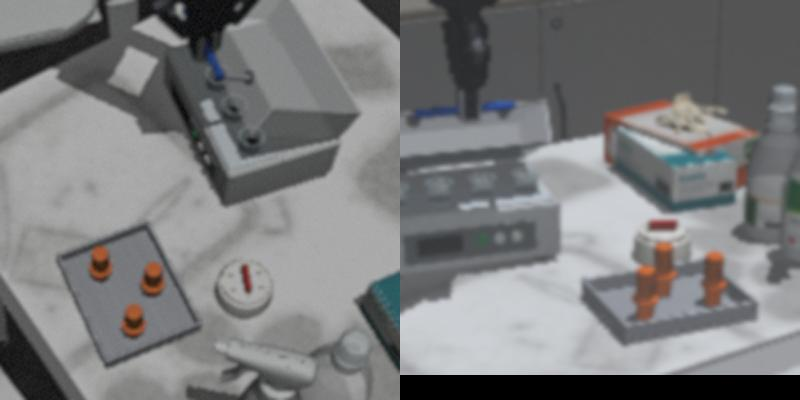

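carry_out:
  series:
    - [-0.2, -0.8, -1, 0, 0.5]
    - [-0.35, -1.5, -2.1, 0, 0.5]
    - [-0.5, -2.15, -3.2, 0, 0.5]
    - [-0.65, -2.7, -4.35, 0, 0.5]
    - [-0.8, -3.2, -5.55, 0, 0.5]
    - [-0.9, -3.6, -6.8, 0, 0.5]
    - [-0.95, -3.9, -8.0, 0, 0.5]
    - [-0.95, -3.9, -8.0, 0, 0.5]

```text
time_s: 29.58
eef_pos: [0.4286, 0.2523, 0.1015]
tcp_rot: [0.789, 0.614, 0.003, -0.0]
wrist_force: [2.7, 14.8, -7.4]
opening: 0.0083
```

```bash
python3 look.py l9.png;python3 - <<'E'
from h import *
save(camera('side'),'d9.png',(190,110,330,215),5)
E
```

```text
29.5833 [0.4286 0.2523 0.1015] [ 2.7164 14.8222 -7.3616] 0.008291189102232626
```

View pics/d9.png

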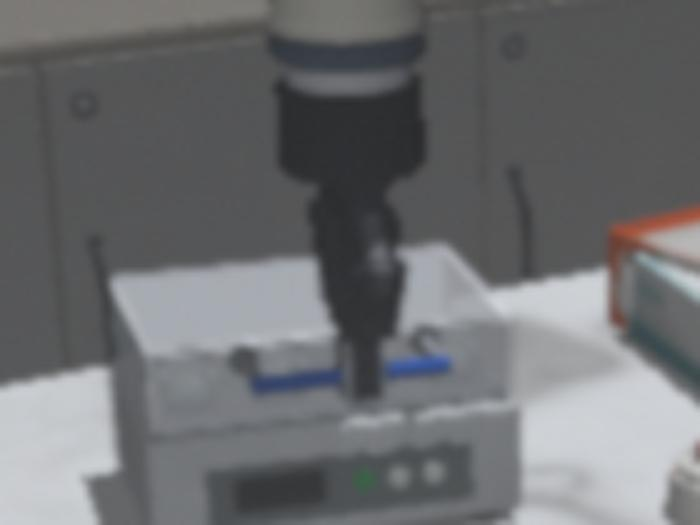

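carry_out:
  series:
    - [0.05, 0.2, -0.2, 0, 0.5]
    - [0.1, 0.3, -0.5, 0, 0.5]
    - [0.1, 0.3, -0.8, 0, 0.5]
    - [0.1, 0.3, -0.8, 0, 0.5]
    - [0.1, 0.3, -0.8, 0, 0.5]

```text
time_s: 30.15
eef_pos: [0.4294, 0.2523, 0.097]
tcp_rot: [0.788, 0.615, 0.001, 0.001]
wrist_force: [-6.2, -11.5, 48.1]
opening: 0.0084
```

```bash
python3 look.py l9.png;python3 - <<'E'
from h import *
d=camera('side');s=camera('scene')
save(d,'d9.png',(190,110,330,215),5)
save(s,'s9.png',(310,60,450,180),5)
E
```

```text
30.15 [0.4294 0.2523 0.097 ] [ -6.1852 -11.4978  48.101 ] 0.008360982557900116
```

View pics/d9.png

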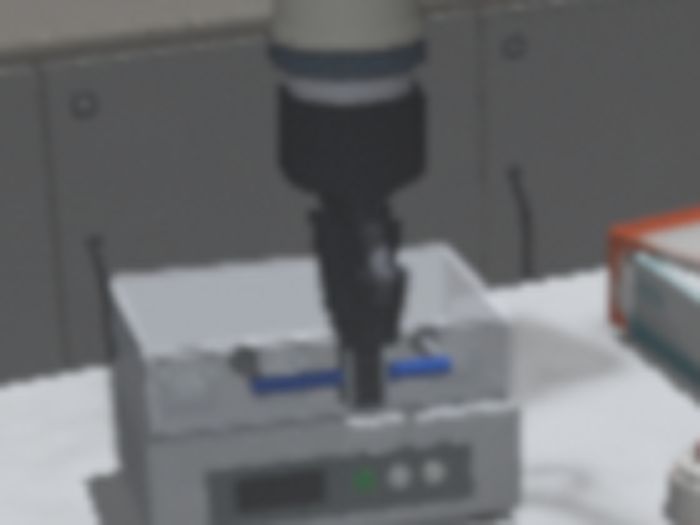

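View pics/s9.png

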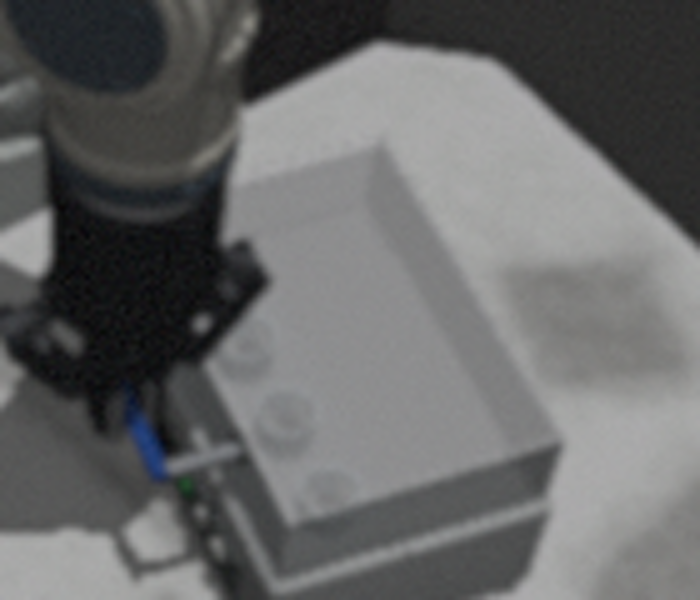

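carry_out:
  series:
    - [0, 0, 0.6, 0, 0.5]
    - [0, 0, 0.6, 0, 1.5]
    - [0, 0, 0.6, 0, 2.4]
    - [0, 0, 0.6, 0, 2.6]
    - [0, 0, 0.6, 0, 2.6]
    - [0, 0, 0.6, 0, 2.6]

```text
time_s: 30.85
eef_pos: [0.4274, 0.2532, 0.0989]
tcp_rot: [0.789, 0.615, -0.001, -0.0]
wrist_force: [0.3, -0.0, 0.5]
opening: 0.0258
```

```bash
python3 look.py l9.png;python3 - <<'E'
from h import *
save(camera('wrist'),'w9.png')
E
```

```text
30.85 [0.4274 0.2532 0.0989] [ 0.2501 -0.0171  0.4573] 0.025821316049741406
```

View pics/w9.png

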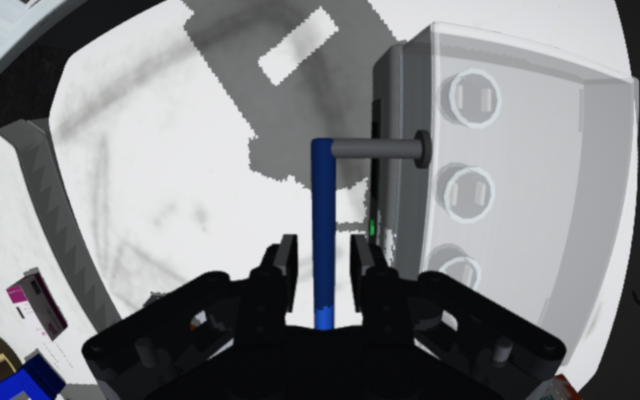

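Fingers are free of the bar and it sits centred between them. Lift straight up, then back away.

carry_out:
  series:
    - [0, 0, 1, 0, 2.6]
    - [0, 0, 2.5, 0, 2.6]
    - [0, 0, 5, 0, 2.6]
    - [0, 0, 8, 0, 2.6]
    - [0, 0, 11, 0, 2.6]
    - [0, 0, 14, 0, 2.6]
    - [-2, -2, 16, 0, 2.6]
    - [-2, -2, 16, 0, 2.6]

```text
time_s: 31.67
eef_pos: [0.4075, 0.2328, 0.2642]
tcp_rot: [0.789, 0.615, 0.002, 0.001]
wrist_force: [-0.1, 0.0, 0.1]
opening: 0.0262
```

carry_out:
  series:
    - [-2, 2, 2, 0, 2.6]
    - [-5, 4, 4, 0, 2.6]
    - [-8, 6, 4, 0, 2.6]
    - [-10, 8, 4, 0, 2.6]
    - [-10, 8, 4, 0, 2.6]
    - [-10, 8, 4, 0, 2.6]

```text
time_s: 32.17
eef_pos: [0.3071, 0.3143, 0.2998]
tcp_rot: [0.788, 0.616, 0.0, 0.0]
wrist_force: [0.8, -1.3, -0.5]
opening: 0.0262
```

```bash
python3 look.py l10.png;python3 - <<'E'
from h import *
np.set_printoptions(precision=4,suppress=True)
d=camera('side');s=camera('scene')
print(blobs(s,'blue'),blobs(d,'blue'),blobs(s,'orange'))
a=[b for b in blobs(s,'blue') if b[1][0]>300];e=[b for b in blobs(d,'blue') if 190<b[1][0]<330 and b[1][1]<250]
print(tri(ray(s,*a[0][1]),ray(d,*e[0][1])))
save(s,'s10.png',(240,60,440,290),2.6)
save(d,'d10.png',(190,110,390,250),4)
E
```

```text
32.1667 [0.3071 0.3143 0.2998] [ 0.7763 -1.2825 -0.5315] 0.026180337495485012
[([326, 121, 18, 34, 104], [335.3, 138.1]), ([120, 324, 55, 56, 1128], [146.1, 349.7])] [([114, 97, 23, 5, 58], [125.3, 99.1]), ([241, 180, 38, 6, 68], [259.3, 182.8]), ([450, 269, 66, 52, 2209], [481.6, 294.2])] [([508, 196, 43, 36, 365], [530.0, 214.3]), ([297, 213, 6, 8, 39], [299.5, 216.9]), ([296, 222, 9, 7, 32], [300.1, 225.8]), ([323, 222, 7, 7, 40], [326.3, 225.0]), ([321, 230, 10, 7, 38], [325.8, 233.6]), ([460, 238, 37, 34, 382], [477.3, 254.1]), ([314, 243, 6, 7, 38], [316.5, 246.0]), ([312, 251, 10, 7, 38], [316.4, 254.3]), ([495, 270, 10, 9, 32], [499.6, 274.5])]
(array([0.4273, 0.2548, 0.12  ]), [np.float64(0.0024512728240369684), np.float64(0.0024512728240370842)])
```

View pics/s10.png

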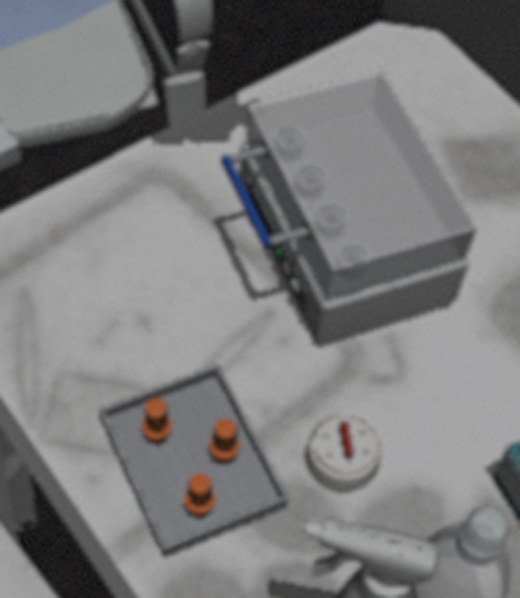

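View pics/d10.png

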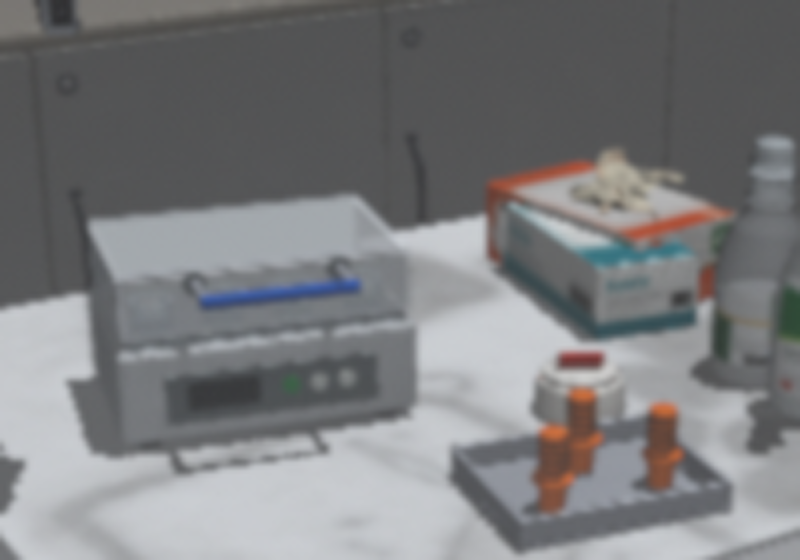

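```bash
python3 -c "
from bench import job_done
print(job_done())"
```

```text
the job is handed in; nothing more can be done
None
```

The job is done and handed in: all three stoppers are in the dish and the hood is shut. Three were fitted, in tubes 1, 3 and 4; tube 2 was bare from the start.

- **Stoppers:** I rocked each one front to rear while raising it about 2 mm a swing. All three came free, and their tubes looked fully down in their wells. I stood them upright in the dish, and the last pictures show all three there, let go, with the dish where it started.
- **Hood:** I gripped the blue bar and swung it along its arc until it met a hard stop, with 48 N upward on the wrist. I then opened the fingers and backed the arm away. The pictures show the hood flush on the warmer with no gap.
- **Bystanders:** I did not touch the timer, and the last pictures show it in place. The carton stands on another table that the arm did not work near.

**A small disagreement:** the last two-view measurement put the bar at 120 mm, where 116 mm means fully shut. The two sight lines missed each other by about 5 mm. The same method also read about 2.6 mm high with the hood open, so I take the hood to be shut within the limit.

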